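# Close up a gearbox: mesh the coupling halves, stack the keyed spacers, bung the filler

### The job

Finish the gearbox on the bench: turn each loose coupling half until its lugs mesh between those of a free drive hub and seat it fully home, slide every loose keyed spacer right down onto the keyed shaft so they lie flat on one another, and push the rubber bung into the filler neck until its flange sits on the rim. Any order and any hub will do; leave the grease tin, the carton and the screwdriver where they are.

Things in the scene. Friction and masses are not known exactly. Their poses are not given: they have to be found in the camera images.
- hub1_top (a point): Drive hub 1 on the gearbox (at y -80 mm of the casing): dark steel disc 42 mm across with three lugs 120 degrees apart, 12 mm wide, 12 to 27 mm from the axis, 12 mm above the disc face. Point: on the axis at the disc face, 59 mm above the bench; z up, x along the middle of one lug. Turns stiffly about z (0.2 N m).
- hub2_top (a point): Drive hub 2 on the gearbox (at y 0 mm of the casing): dark steel disc 42 mm across with three lugs 120 degrees apart, 12 mm wide, 12 to 27 mm from the axis, 12 mm above the disc face. Point: on the axis at the disc face, 59 mm above the bench; z up, x along the middle of one lug. Turns stiffly about z (0.2 N m).
- hub3_top (a point): Drive hub 3 on the gearbox (at y 80 mm of the casing): dark steel disc 42 mm across with three lugs 120 degrees apart, 12 mm wide, 12 to 27 mm from the axis, 12 mm above the disc face. Point: on the axis at the disc face, 59 mm above the bench; z up, x along the middle of one lug. Turns stiffly about z (0.2 N m).
- half1_mid (a point): Steel coupling half (may be absent), 0.25 kg, stands on three lugs 120 degrees apart, like a hub's but 22 mm tall, 12 mm of it below a 42 mm disc; square grip block 30 x 30 mm from 22 to 52 mm up, sides along x, y. Point: on the axis, 26 mm up; x along one lug. Meshed (turned 60 degrees to the hub's lugs, 1.6 mm play) it is 26 mm above the hub's point, unmeshed 38.
- half2_mid (a point): Steel coupling half (may be absent), 0.25 kg, stands on three lugs 120 degrees apart, like a hub's but 22 mm tall, 12 mm of it below a 42 mm disc; square grip block 30 x 30 mm from 22 to 52 mm up, sides along x, y. Point: on the axis, 26 mm up; x along one lug. Meshed (turned 60 degrees to the hub's lugs, 1.6 mm play) it is 26 mm above the hub's point, unmeshed 38.
- half3_mid (a point): Steel coupling half (may be absent), 0.25 kg, stands on three lugs 120 degrees apart, like a hub's but 22 mm tall, 12 mm of it below a 42 mm disc; square grip block 30 x 30 mm from 22 to 52 mm up, sides along x, y. Point: on the axis, 26 mm up; x along one lug. Meshed (turned 60 degrees to the hub's lugs, 1.6 mm play) it is 26 mm above the hub's point, unmeshed 38.
- spacer1_mid (a point): Loose flat steel spacer (may be absent), 0.1 kg, eight-sided ring, 54 mm across flats, 11 mm thick, bore 21 mm with one keyway 9 mm wide reaching 15.5 mm from the centre. The point is at its centre, half-way up; x points from the centre to the keyway, flats face x, y and the diagonals.
- spacer2_mid (a point): Loose flat steel spacer (may be absent), 0.1 kg, eight-sided ring, 54 mm across flats, 11 mm thick, bore 21 mm with one keyway 9 mm wide reaching 15.5 mm from the centre. The point is at its centre, half-way up; x points from the centre to the keyway, flats face x, y and the diagonals.
- spacer3_mid (a point): Loose flat steel spacer (may be absent), 0.1 kg, eight-sided ring, 54 mm across flats, 11 mm thick, bore 21 mm with one keyway 9 mm wide reaching 15.5 mm from the centre. The point is at its centre, half-way up; x points from the centre to the keyway, flats face x, y and the diagonals.
- spacer4_mid (a point): Loose flat steel spacer (may be absent), 0.1 kg, eight-sided ring, 54 mm across flats, 11 mm thick, bore 21 mm with one keyway 9 mm wide reaching 15.5 mm from the centre. The point is at its centre, half-way up; x points from the centre to the keyway, flats face x, y and the diagonals.
- shaft_foot (a point): Foot of the fixed keyed shaft on the gearbox, on the shaft's axis at the casing's top (45 mm above the bench). The shaft is 18 mm across and stands 48 mm high, with a key rib along its full height, 6 mm wide, reaching 14 mm from the axis towards this frame's x; z up. Up to four spacers stack on it.
- neck_rim (a point): Centre of the mouth of the gearbox's black oil filler neck, 75 mm above the bench: an upright tube, bore 33 mm, outside 42 mm, 30 mm tall, bottom closed 27 mm below the mouth; z up.
- bung_mid (a point): Black rubber bung, 0.06 kg, 53 mm tall, standing on its narrow end: a taper 22 mm across at the foot to 30 mm at 24 mm up, then a flange 44 mm across and 5 mm thick, then a round grip 20 mm across from 29 to 53 mm up. The point is on the axis 26.5 mm above the underside; z up. Pushed in, the flange rests on the neck's rim and the point is 2.5 mm above the mouth's.
- gearbox: Aluminium gearbox casing, fixed to the bench, 150 (x) by 250 (y) by 45 mm tall; origin under its middle. It carries the three hubs (28 mm towards +x), the keyed shaft (at x -40, y -42 mm) and the filler neck (at x -40, y +42 mm).
- grease_tin_mid (a point): Bystander: grey grease tin, 72 mm across, 55 mm tall, standing at the far right; the point is its centre.
- carton_mid (a point): Bystander: small cardboard carton, 60 x 90 mm, 45 mm tall, lying at the far left; the point is its centre.
- screwdriver_grip (a point): Bystander: screwdriver, 200 mm long, lying between robot and gearbox, about crosswise to the robot; the point is on its handle.
Mind the look-alikes: they are no part of the job. Leave any pink or turquoise look-alike of the part that bears half2_mid alone.

How it is judged:
At the end, for the whole second after the job is handed in: Each coupling half meshed on a hub (4 mm of its axis, seated to 2.5 mm, tilt under 0.08 rad), each spacer stacked on the keyed shaft (4 mm of its axis, within its lowest 44 mm, to 2.5 mm, tilt under 0.08 rad), bung flange on the rim to 3 mm, 5 mm of the axis, tilt under 0.1 rad (((horizontal distance between half1_mid and hub1_top below 0.004 m and z of half1_mid in the frame of hub1_top between 0.022 and 0.0285 m and angle between half1_mid's own z axis and vertical below 0.08 rad) or (horizontal distance between half1_mid and hub2_top below 0.004 m and z of half1_mid in the frame of hub2_top between 0.022 and 0.0285 m and angle between half1_mid's own z axis and vertical below 0.08 rad) or (horizontal distance between half1_mid and hub3_top below 0.004 m and z of half1_mid in the frame of hub3_top between 0.022 and 0.0285 m and angle between half1_mid's own z axis and vertical below 0.08 rad)) and ((horizontal distance between half2_mid and hub1_top below 0.004 m and z of half2_mid in the frame of hub1_top between 0.022 and 0.0285 m and angle between half2_mid's own z axis and vertical below 0.08 rad) or (horizontal distance between half2_mid and hub2_top below 0.004 m and z of half2_mid in the frame of hub2_top between 0.022 and 0.0285 m and angle between half2_mid's own z axis and vertical below 0.08 rad) or (horizontal distance between half2_mid and hub3_top below 0.004 m and z of half2_mid in the frame of hub3_top between 0.022 and 0.0285 m and angle between half2_mid's own z axis and vertical below 0.08 rad)) and ((horizontal distance between half3_mid and hub1_top below 0.004 m and z of half3_mid in the frame of hub1_top between 0.022 and 0.0285 m and angle between half3_mid's own z axis and vertical below 0.08 rad) or (horizontal distance between half3_mid and hub2_top below 0.004 m and z of half3_mid in the frame of hub2_top between 0.022 and 0.0285 m and angle between half3_mid's own z axis and vertical below 0.08 rad) or (horizontal distance between half3_mid and hub3_top below 0.004 m and z of half3_mid in the frame of hub3_top between 0.022 and 0.0285 m and angle between half3_mid's own z axis and vertical below 0.08 rad)) and horizontal distance between each of spacer1_mid, spacer2_mid, spacer3_mid, spacer4_mid and shaft_foot below 0.004 m and z of spacer1_mid in the frame of shaft_foot between 0.003 and 0.041 m and angle between each of spacer1_mid, spacer2_mid, spacer3_mid, spacer4_mid's own z axis and vertical below 0.08 rad and z of spacer2_mid in the frame of shaft_foot between 0.003 and 0.041 m and z of spacer3_mid in the frame of shaft_foot between 0.003 and 0.041 m and z of spacer4_mid in the frame of shaft_foot between 0.003 and 0.041 m and horizontal distance between bung_mid and neck_rim below 0.005 m and z of bung_mid in the frame of neck_rim between -0.002 and 0.0055 m and angle between bung_mid's own z axis and vertical below 0.1 rad); the robot touches nothing.
It fails at once if the grease tin is moved more than 40 mm (distance of grease_tin_mid from where it was at the start of the episode above 0.04 m).
It fails at once if the carton is moved more than 40 mm (distance of carton_mid from where it was at the start of the episode above 0.04 m).
It fails at once if the screwdriver is moved more than 40 mm (distance of screwdriver_grip from where it was at the start of the episode above 0.04 m).
Of half1, half2, half3 only 2 to 3 are there at a start; the rules pass over those that are not, and their reading is None.
Of spacer1, spacer2, spacer3, spacer4 only 3 to 4 are there at a start; the rules pass over those that are not, and their reading is None.
At some moment in a run one of spacer1, spacer2, spacer3, spacer4 may be knocked a few centimetres aside while the robot is not near it.
It also fails if it takes over 210 s, if anything falls off the work surface, if the arm or the gripper's body presses on something with over 40 N, if the wrist force passes 120 N, or if a joint passes its speed limit or range.

### The arm

A 6-joint arm with a two-finger parallel gripper is mounted at the origin on the work surface. World frame = base frame: x ahead of the robot, y to its left, z up, the work surface at z = 0. Lengths are in m, angles in rad, forces in N, time in s.
With the tool pointing down it reaches from about 0.35 to 0.85 m from the base axis. Payload 8.1 kg.
Tool frame: the origin (TCP) lies at the very end of the fingers, on their centre line; the grasp point (between the pads) lies robot.grip_point_offset behind it (robot.grip_point_offset is the distance from the TCP to the grasp point, in m); z points along the fingers, y is the line along which they close (so a half turn about z gives the same grasp; the last joint's range is limited). The gripper opens to 93 mm and grips with 3 to 60 N. Pads are 15 mm wide; open, the fingers measure 128 mm over their backs; the gripper's body (75 mm by 188 mm) begins 65 mm behind the grasp point.
Start: joints at [1.183, 0.13, 1.488, -0, 1.523, -0.085], TCP at [0.179, 0.573, 0.219] pointing down, gripper open.
Joint ranges: [-2.96, 2.96], [-0.89, 2.26], [0.02, 2.5], [-1.34, 4.48], [0, 2.73], [-2.66, 2.66]. Speed limits (rad/s): [2.39, 2.39, 2.79, 3.14, 3.14, 3.14].

### API

Orientations are given as a rotation vector (axis times angle).
In Python, from plant import robot, eyes gives the robot as it stands. The module is installed in compiled form; this text tells all that it offers.
- The arm moves only by the tool apply_moves, never from a script. Its argument "steps" is one flat list of numbers, 7 for each row, row after row: the shift along the tool's x, y, z in units of 30 mm (1.0 is 30 mm), then the turn, a rotation vector about the tool's x, y, z in units of 6 degrees (1.0 is 6 degrees), then the opening in per cent of the stroke, from 0 (shut) to 100 (fully open). In form: [dx, dy, dz, ax, ay, az, fingers, dx, dy, dz, ax, ay, az, fingers, ...]. A call has 1 to 12 rows; each row shifts and turns the commanded pose from where the row before left it, along the tool's axes as they then stand; what a row does not reach is not made up. A row lasts 1/12 s, in which the tool goes at most 41.7 mm and 7.16 degrees, less where a joint would pass 70% of its speed; a pose out of reach is approached as far as the arm can. A call is refused whole if a number of a shift passes 1 or a number of a turn 1, either way. A call with a gripper value outside its range is refused whole. The fingers move at their own pace and stop on an object; "grip_force" is the grip in N (left out, the last holds). Time passes only in rows, so rows that do not move let the fingers close. It gives the time, the measured TCP pose, the force, the opening and the grip force at its end, in the units of the state.
- robot.read_state(): the state, without advancing time (a new reading comes with each control period).
- eyes.read_camera(name): name is "scene" or "top" or "wrist"; returns the picture (420x560x3 uint8, red, green, blue); there is no depth.
- eyes.calibration(name): a dict with "K" (3x3 intrinsics, pixels), "k1" (the pictures are not rectified: a ray, as slopes to the right and down, at radius r is drawn at 1 + k1 r^2 times it, then the intrinsics apply), "R" (3x3) and "t" (3): a world point X has camera coordinates R X + t. Camera axes: x right, y down, z forward; pixel columns grow to the right and rows downward; lengths in m; the calibration is good to about 2 mm. A picture is of the moment at which its call begins: read the wrist's pose just before it. calibration takes no time and is no camera call; for the wrist camera it gives the pose at the moment of the call.
- robot.close_job(): hands the job in; it is judged then, once.
Trained networks look in the newest picture that a camera, given by its name, has taken for a name from the list of things; names that differ only in an ending like _2 or _b are one class to them, and where a whole thing is asked for, a point or a joint stands for the part that bears it (a point fixed in the world has none). Each returns a list of dicts, best first, with "conf" (0 to 1); they miss things now and then, are a little off and sometimes report something else, mostly with a low value. They report only what shows in the picture. A call takes as long as a camera call. They do not tell look-alikes from the thing itself.
- eyes.search_frame(camera, thing): "rect" ([left, top, width, height] in pixels, round what is visible of it).
- eyes.place_of(camera, thing): "xy" ([column, row] in pixels: a listed point, or the origin of a listed thing).
The state is a dict: "t": time; "q": joint angles; "dq": joint speeds; "joint_torque": joint torques, N m; "tool_pos": TCP position; "orientation": TCP orientation; "force": force on the tool from outside, world axes, zero at the start; "wrist_torque": the same for the moment, N m; "opening": finger opening in m; "gripper_force": force on a finger pad.
Only numpy, scipy, OpenCV 4.12 (cv2) and the standard library are available. Lean on these libraries where they do the work, as an engineer would, in place of code of your own. Each camera call takes 0.05 s, during which the arm holds its last target. There are 200 camera calls.

## Working session

There is one attempt and no reset: what is moved stays moved. The work goes in short steps, Python scripts to look and compute and a tool call to move; the robot and the scene stay as the last step left them, time stands still between calls to the robot, and variables do not carry over. Pictures are saved under pics/ and viewed, at most 14 in all, crops included, and the job is handed in when it is done.

Besides the shell and the picture viewer there is one more tool, called as name(argument=value, ...) on one line, values as JSON. apply_moves: Moves the arm, as the interface text tells. Its arguments: {"type":"object","properties":{"steps":{"type":"array"},"grip_force":{"type":"number"}},"required":["steps"]}

```bash
mkdir -p pics; cat > h.py <<'E'
import numpy as np, cv2
from plant import robot, eyes
from scipy.spatial.transform import Rotation as Ro
def cal(c):
    d=eyes.calibration(c); return {k:np.array(v,float) for k,v in d.items()}
def pix2w(c,uv,z,d=None):
    d=d or cal(c); K=d['K']; uv=np.atleast_2d(uv).astype(float)
    k=float(d['k1']); s=np.c_[(uv[:,0]-K[0,2])/K[0,0],(uv[:,1]-K[1,2])/K[1,1]]
    r=s.copy()
    for _ in range(20): r=s/(1+k*(r**2).sum(1,keepdims=True))
    D=np.c_[r,np.ones(len(r))]@d['R']; C=-d['R'].T@d['t']
    return C+D*((z-C[2])/D[:,2])[:,None]
def w2pix(c,X,d=None):
    d=d or cal(c); X=np.atleast_2d(X); P=X@d['R'].T+d['t']; s=P[:,:2]/P[:,2:]
    s=s*(1+float(d['k1'])*(s**2).sum(1,keepdims=True)); return s*[d['K'][0,0],d['K'][1,1]]+[d['K'][0,2],d['K'][1,2]]
def snap(c,name=None):
    im=eyes.read_camera(c)[:,:,::-1].copy()
    if name: cv2.imwrite('pics/'+name,im)
    return im
def st():
    s=robot.read_state(); print('t',round(s['t'],2),'pos',np.round(s['tool_pos'],4),'ori',np.round(s['orientation'],3),'op',round(s['opening'],4),'q6',np.round(s['q'][5],3),'F',np.round(s['force'],1)); return s
E
python3 - <<'E'
from h import *
s=st(); print(robot.grip_point_offset)
for c in('top','scene'):
    im=snap(c,c+'0.png')
    for n in ['hub1_top','half1_mid','spacer1_mid','shaft_foot','neck_rim','bung_mid','gearbox','screwdriver_grip']:
        r=eyes.place_of(c,n)
        print(c,n,[(np.round(x['xy'],1).tolist(),round(x['conf'],2)) for x in r])
d=cal('top');print(-d['R'].T@d['t'],d['K'],d['k1'])
a=cv2.imread('pics/top0.png')
cv2.imwrite('pics/top0b.png',cv2.resize(a,(800,600),interpolation=cv2.INTER_CUBIC))
E
```

```text
t 0.0 pos [0.1787 0.5722 0.2176] ori [-4.740e-01 -3.105e+00  3.000e-03] op 0.0932 q6 -0.085 F [ 0.1 -0.2 -0.3]
0.0188
top hub1_top [([151.6, 264.1], 0.71), ([283.0, 165.7], 0.49), ([399.9, 253.7], 0.46)]
top half1_mid [([399.2, 257.4], 0.82)]
top spacer1_mid [([105.0, 264.8], 0.6)]
top shaft_foot [([271.9, 193.6], 0.91)]
top neck_rim [([242.9, 197.3], 0.67), ([251.0, 171.3], 0.62), ([255.9, 187.0], 0.43)]
top bung_mid [([272.8, 195.0], 0.57), ([346.8, 272.0], 0.48)]
top gearbox [([259.0, 186.2], 0.96), ([251.9, 170.4], 0.16)]
top screwdriver_grip [([260.1, 268.4], 0.56)]
scene hub1_top [([318.7, 236.2], 0.62)]
scene half1_mid [([172.3, 260.0], 0.86)]
scene spacer1_mid [([346.7, 160.9], 0.54)]
scene shaft_foot [([304.4, 225.9], 0.94)]
scene neck_rim [([319.4, 201.2], 0.94), ([319.4, 233.0], 0.73)]
scene bung_mid [([200.8, 233.0], 0.76), ([377.8, 174.1], 0.74)]
scene gearbox [([317.4, 233.3], 0.71)]
scene screwdriver_grip [([264.9, 201.9], 0.84)]
[ 0.38431307 -0.06366706  1.19430501] [[455.78963154   0.         279.16625922]
 [  0.         455.78963154 206.93561615]
 [  0.           0.           1.        ]] 0.04115304088761461
```

View pics/top0b.png

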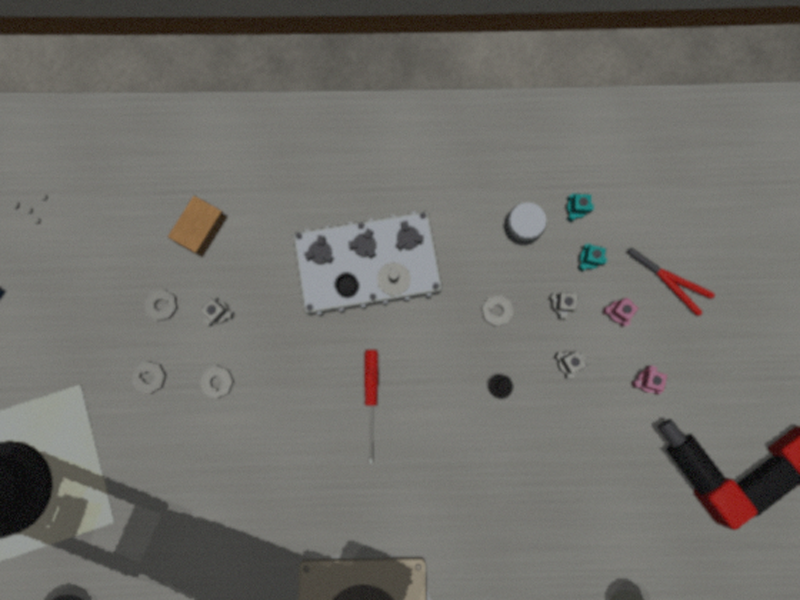

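View pics/scene0.png

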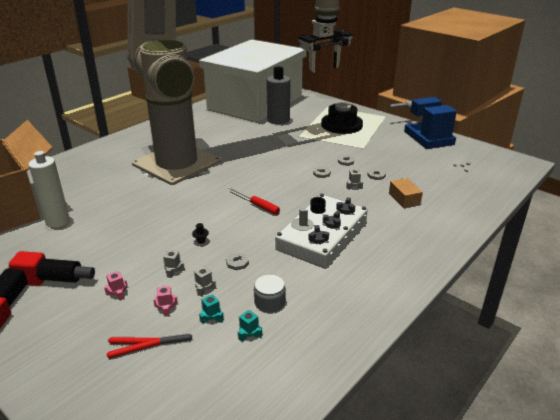

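The top view shows three grey coupling halves, four spacers, the bung and the look-alikes. In the 800x600 view:
- **Halves (grey):** (217,312), (565,305), (570,362).
- **Look-alikes:** pink at (621,310) and (652,380), turquoise at (580,206) and (593,257).
- **Spacers:** (160,305), (148,377), (216,381), (497,310). There is also a disc round the shaft at (393,278).
- **Bung:** (500,386).

The parts to take are the grey halves, the rings and the bung.

```bash
python3 - <<'E'
from h import *
P={'halfA':(217,312,.05),'halfB':(567,301,.05),'halfC':(574,360,.05),'spA':(160,305,.011),'spB':(148,377,.011),'spC':(216,381,.011),'spD':(497,310,.011),'bung':(500,386,.05),
'hub3':(319,251,.065),'hub2':(363,244,.065),'hub1':(408,236,.065),'shaft':(393,279,.093),'disc':(393,279,.045),'neck':(347,285,.075),'tin':(526,220,.055),'carton':(196,225,.045),'sd1':(371,350,.02),'sd2':(372,462,.005),'pinkB':(621,312,.05)}
d=cal('top')
for n,(u,v,z) in P.items(): print(n,np.round(pix2w('top',(u/1.4286,v/1.4286),z,d)[0],3))
w=cal('wrist'); s=st(); print('wristcam',-w['R'].T@w['t'],w['R'],w['K'])
a=cv2.imread('pics/top0.png')
A=cv2.resize(a[140:230,195:315],(800,600),interpolation=cv2.INTER_CUBIC)
cv2.imwrite('pics/c1.png',A)
E
```

```text
halfA [0.534 0.251 0.05 ]
halfB [ 0.544 -0.368  0.05 ]
halfC [ 0.44  -0.374  0.05 ]
spA [0.554 0.365 0.011]
spB [0.424 0.381 0.011]
spC [0.415 0.26  0.011]
spD [ 0.535 -0.25   0.011]
bung [ 0.397 -0.243  0.05 ]
hub3 [0.638 0.07  0.065]
hub2 [ 0.65  -0.008  0.065]
hub1 [ 0.663 -0.088  0.065]
shaft [ 0.581 -0.06   0.093]
disc [ 0.59  -0.06   0.045]
neck [0.575 0.02  0.075]
tin [ 0.692 -0.301  0.055]
carton [0.694 0.294 0.045]
sd1 [ 0.465 -0.019  0.02 ]
sd2 [ 0.268 -0.018  0.005]
pinkB [ 0.523 -0.462  0.05 ]
t 0.9 pos [0.1789 0.5727 0.2187] ori [0.474 3.106 0.   ] op 0.0933 q6 -0.085 F [-0.8 -0.7 -0.8]
wristcam [0.1000678  0.59767778 0.38302361] [[ 2.99127097e-01  9.54213212e-01 -3.56259753e-04]
 [ 9.11970987e-01 -2.85775092e-01  2.94349309e-01]
 [ 2.80770189e-01 -8.83727526e-02 -9.55697838e-01]] [[302.83120584   0.         278.65455485]
 [  0.         302.83120584 210.78679908]
 [  0.           0.           1.        ]]
```

View pics/c1.png

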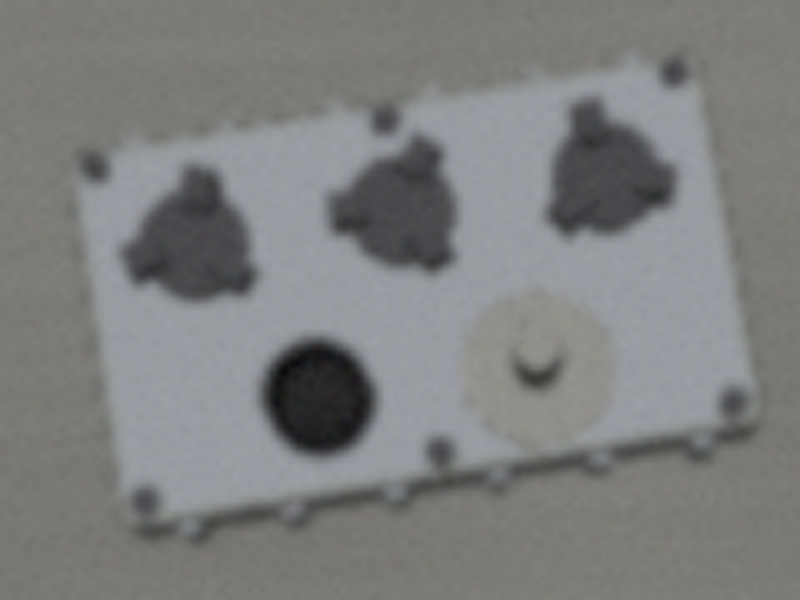

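The crop shows the hubs, each with a different lug phase, the neck at lower left and the shaft standing on a thin flat disc. That disc is too thin to be a spacer. The grey parts are chosen. I'll move over the left group for a closer look.

apply_moves(steps=[-0.91, -0.48, 0.05, 0, 0, 0, 100, -0.91, -0.48, 0.05, 0, 0, 0, 100, -0.91, -0.48, 0.05, 0, 0, 0, 100, -0.91, -0.48, 0.05, 0, 0, 0, 100, -0.91, -0.48, 0.05, 0, 0, 0, 100, -0.91, -0.48, 0.05, 0, 0, 0, 100, -0.91, -0.48, 0.05, 0, 0, 0, 100, -0.91, -0.48, 0.05, 0, 0, 0, 100, -0.91, -0.48, 0.05, 0, 0, 0, 100, -0.91, -0.48, 0.05, 0, 0, 0, 100, -0.91, -0.48, 0.05, 0, 0, 0, 100, -0.91, -0.48, 0.05, 0, 0, 0, 100])

```text
t: 1.9
tool_pos: [0.441, 0.3089, 0.2008]
orientation: [0.474, 3.105, 0.001]
force: [0.1, -0.3, 0.1]
opening: 0.0931
gripper_force: 0.0
```

apply_moves(steps=[0, 0, 0, 0, 0, -0.97, 100, 0, 0, 0, 0, 0, -0.97, 100, 0, 0, 0, 0, 0, -0.96, 100, 0, 0, 0, 0, 0, 0, 100, 0, 0, 0, 0, 0, 0, 100])

```text
t: 2.32
tool_pos: [0.4401, 0.3101, 0.2007]
orientation: [0.004, 3.142, 0.0]
force: [0.7, 0.5, -0.3]
opening: 0.093
gripper_force: 0.0
```

```bash
cat >> h.py <<'E'
def psi(s=None):
    s=s or robot.read_state(); M=Ro.from_rotvec(s['orientation']).as_matrix(); return np.degrees(np.arctan2(M[1,0],M[0,0]))
def go(x,y,z,ps=None,s=None,base=None):
    """units: shift in present tool axes, then turn az (applied after the shift)"""
    s=s or robot.read_state(); p0=psi(s) ; a=np.radians(p0)
    d=(np.array([x,y,z])-(s['tool_pos'] if base is None else base))/.03
    t=np.array([d[0]*np.cos(a)+d[1]*np.sin(a), d[0]*np.sin(a)-d[1]*np.cos(a), -d[2]])
    az=0 if ps is None else -((ps-p0+180)%360-180)/6
    print('shift',np.round(t,2),'az',round(az,2),'psi',round(p0,1)); return t,az
def fitrot(pred,img): pass
E
python3 - <<'E'
from h import *
st(); im=snap('wrist','w1.png'); print(psi())
for n in ['half1_mid','spacer1_mid']:
    for x in eyes.place_of('wrist',n): print(n,np.round(x['xy'],1),round(x['conf'],2),np.round(pix2w('wrist',x['xy'],.026 if 'half' in n else .0055)[0],4))
E
```

```text
t 2.32 pos [0.4401 0.3101 0.2007] ori [0.004 3.142 0.   ] op 0.093 q6 -1.05 F [ 0.7  0.5 -0.3]
179.85434621071917
spacer1_mid [337.  177.4] 0.85 [0.4261 0.3808 0.0055]
```

View pics/w1.png

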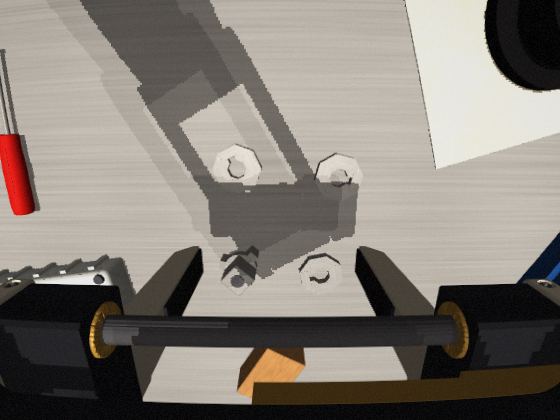

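The wrist view shows spacers at (238,165), (338,172) and (320,272), and the grey half at (238,270). I'll write a model-edge fit for the poses.

```bash
cat >> h.py <<'E'
from scipy.optimize import differential_evolution
def seg(P,z,n=12,closed=True):
    P=np.array(P,float); Q=np.roll(P,-1,0) if closed else P[1:]; P=P if closed else P[:-1]
    o=[]
    for a,b in zip(P,Q):
        m=max(2,int(np.linalg.norm(b-a)/.001)); o.append(a+(b-a)*((np.arange(m)+.5)/m)[:,None])
    o=np.vstack(o); return np.c_[o,np.full(len(o),z)]
def circ(r,z,n=90,a0=0,a1=360): a=np.radians(np.linspace(a0,a1,n,endpoint=False)); return np.c_[r*np.cos(a),r*np.sin(a),np.full(n,z)]
def rot(P,deg): a=np.radians(deg); P=P.copy(); P[:,:2]=P[:,:2]@np.array([[np.cos(a),np.sin(a)],[-np.sin(a),np.cos(a)]]); return P
R8=.027/np.cos(np.pi/8)
def spacer(z0=0):
    oct=[(R8*np.cos(np.radians(22.5+45*i)),R8*np.sin(np.radians(22.5+45*i))) for i in range(8)]
    k=np.degrees(np.arcsin(.0045/.0105)); kx=.0105*np.cos(np.radians(k))
    return np.vstack([seg(oct,z0+.011),circ(.0105,z0+.011,50,k,360-k),seg([(kx,.0045),(.0155,.0045),(.0155,-.0045),(kx,-.0045)],z0+.011,closed=False)])
def lugs(zs,r0=.021):
    return np.vstack([rot(seg([(r0,.006),(.027,.006),(.027,-.006),(r0,-.006)],z,closed=False),120*i) for i in range(3) for z in zs])
def half(z0=0):
    q=.015; return np.vstack([seg([(q,q),(-q,q),(-q,-q),(q,-q)],z0+.052),lugs([z0+.022]),*[rot(circ(.021,z0+.022,22,20,100),120*i) for i in range(3)]])
def hub(z0=.059):
    return np.vstack([lugs([z0+.012],.013),*[rot(circ(.021,z0,22,20,100),120*i) for i in range(3)]])
def bung(z0=0): return np.vstack([circ(.010,z0+.053,60),circ(.022,z0+.029,90)])
def shaft(z0=.045):
    k=np.degrees(np.arcsin(.003/.009)); z=z0+.048
    return np.vstack([circ(.009,z,50,k,360-k),seg([(.0085,.003),(.014,.003),(.014,-.003),(.0085,-.003)],z,closed=False)])
def fit(im,model,x,y,yaws=(-180,180),r=.02,cam='wrist',d=None,seed=1,show=None,sub=None):
    d=d or cal(cam)
    g=cv2.GaussianBlur(cv2.cvtColor(im,cv2.COLOR_BGR2GRAY).astype(np.float32),(0,0),1.0)
    gx=cv2.Sobel(g,cv2.CV_32F,1,0)/8; gy=cv2.Sobel(g,cv2.CV_32F,0,1)/8; m=np.hypot(gx,gy); f=np.minimum(m,25)/(m+1e-6); gx*=f; gy*=f
    eps=1e-4; T=np.roll(model,-1,0)-model; ok=np.linalg.norm(T,axis=1)<.003
    M=model[ok]; T=T[ok]/np.linalg.norm(T[ok],axis=1,keepdims=True)*.001
    def cost(v):
        A=rot(M,v[2]); B=rot(M+T,v[2]); o=np.array([v[0],v[1],0])
        u=w2pix(cam,A+o,d); w=w2pix(cam,B+o,d)-u; w/=np.linalg.norm(w,axis=1,keepdims=True)+1e-9
        u32=u.astype(np.float32)[None]
        a=cv2.remap(gx,u32,None,cv2.INTER_LINEAR)[0]; b=cv2.remap(gy,u32,None,cv2.INTER_LINEAR)[0]
        return -np.mean(np.abs(-a*w[:,1]+b*w[:,0]))
    R=differential_evolution(cost,[(x-r,x+r),(y-r,y+r),yaws],seed=seed,popsize=25,maxiter=120,tol=1e-6)
    if show is not None:
        for p in w2pix(cam,rot(model,R.x[2])+[R.x[0],R.x[1],0],d): cv2.circle(show,(int(round(p[0]*3)),int(round(p[1]*3))),1,(0,0,255),-1)
    return R.x,-R.fun
E
python3 - <<'E'
from h import *
im=cv2.imread('pics/w1.png'); d=cal('wrist'); sh=cv2.resize(im,None,fx=3,fy=3,interpolation=cv2.INTER_CUBIC)
for n,m,uv,z in [('spA',spacer(),(320,272),.011),('spB',spacer(),(338,172),.011),('spC',spacer(),(237,165),.011),('halfA',half(),(238,280),.052)]:
    p=pix2w('wrist',uv,z,d)[0]; v,f=fit(im,m,p[0],p[1],d=d,show=sh); print(n,np.round(p,3),np.round(v,4),round(f,1))
cv2.imwrite('pics/w1f.png',sh[400:900,560:1160])
E
```

```text
spA [0.55  0.364 0.011] [  0.5565   0.3663 -77.6378] 12.3
spB [0.419 0.381 0.011] [ 0.4261  0.3819 75.7279] 10.6
spC [0.41  0.262 0.011] [   0.4155    0.2601 -154.0839] 13.1
halfA [0.538 0.263 0.052] [   0.54      0.261  -129.7866] 11.7
```

View pics/w1f.png

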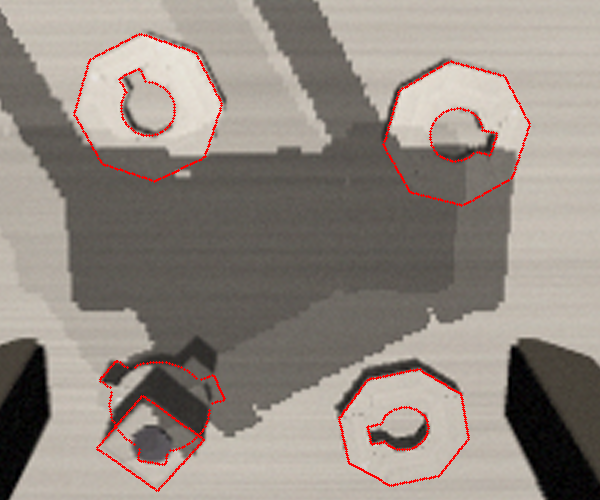

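The spacer fits are excellent; the half needs another look later. Next is the gearbox.

apply_moves(steps=[-0.17, -0.89, 0, 0, 0, 0, 100, -0.17, -0.89, 0, 0, 0, 0, 100, -0.17, -0.89, 0, 0, 0, 0, 100, -0.17, -0.89, 0, 0, 0, 0, 100, -0.17, -0.89, 0, 0, 0, 0, 100, -0.17, -0.89, 0, 0, 0, 0, 100, -0.17, -0.89, 0, 0, 0, 0, 100, -0.17, -0.89, 0, 0, 0, 0, 100, -0.17, -0.89, 0, 0, 0, 0, 100, -0.17, -0.89, 0, 0, 0, 0, 100, -0.17, -0.89, 0, 0, 0, 0, 100, -0.17, -0.89, 0, 0, 0, 0, 100])

```text
t: 3.47
tool_pos: [0.5017, -0.0114, 0.2008]
orientation: [0.001, 3.141, -0.0]
force: [-0.6, -0.8, 0.3]
opening: 0.0933
gripper_force: 0.0
```

apply_moves(steps=[0, 0, 0, 0, 0, 0, 100, 0, 0, 0, 0, 0, 0, 100])

```text
t: 3.63
tool_pos: [0.5016, -0.0112, 0.2006]
orientation: [-0.005, -3.142, -0.0]
force: [0.0, 0.5, -0.8]
opening: 0.0928
gripper_force: 0.0
```

```bash
python3 - <<'E'
from h import *
st(); d=cal('wrist'); im=snap('wrist','w2.png'); sh=cv2.resize(im,None,fx=3,fy=3,interpolation=cv2.INTER_CUBIC)
G={}
for n,m,p,yr in [('hub3',hub(),(.638,.07),(-60,60)),('hub2',hub(),(.65,-.008),(-60,60)),('hub1',hub(),(.663,-.088),(-60,60)),('shaft',shaft(),(.581,-.06),(-180,180)),('neck',np.vstack([circ(.021,.075),circ(.0165,.075)]),(.575,.02),(-1,1))]:
    v,f=fit(im,m,p[0],p[1],yr,r=.015,d=d,show=sh); G[n]=v; print(n,np.round(v,4),round(f,1))
# gearbox frame least squares
L={'hub1':(.028,-.08),'hub2':(.028,0),'hub3':(.028,.08),'shaft':(-.04,-.042),'neck':(-.04,.042)}
A=np.array([L[k] for k in L]);B=np.array([G[k][:2] for k in L]); ca,cb=A.mean(0),B.mean(0)
U,S,Vt=np.linalg.svd((A-ca).T@(B-cb)); Rm=Vt.T@U.T; print('yaw',np.degrees(np.arctan2(Rm[1,0],Rm[0,0])))
for k in L: print(k,np.round(cb+Rm@(np.array(L[k])-ca),4),np.round(G[k][:2]-(cb+Rm@(np.array(L[k])-ca)),4))
cv2.imwrite('pics/w2f.png',cv2.resize(sh[550:1150,400:1300],(800,533)))
E
```

```text
t 3.63 pos [ 0.5016 -0.0112  0.2006] ori [-0.005 -3.142 -0.   ] op 0.0928 q6 -1.692 F [ 0.   0.5 -0.8]
hub3 [ 0.6306  0.0649 -4.7173] 11.7
hub2 [ 0.6438 -0.008  -4.0628] 8.8
hub1 [ 0.6541 -0.0811 23.0863] 7.8
shaft [  0.579   -0.0571 -53.3172] 16.2
neck [0.5798 0.0216 0.537 ] 12.4
yaw 7.45211863249614
hub1 [ 0.6548 -0.0878] [-0.0007  0.0067]
hub2 [ 0.6444 -0.0084] [-0.0006  0.0004]
hub3 [0.634  0.0709] [-0.0034 -0.006 ]
shaft [ 0.5824 -0.0589] [-0.0035  0.0018]
neck [0.5715 0.0244] [ 0.0083 -0.0028]
```

View pics/w2f.png

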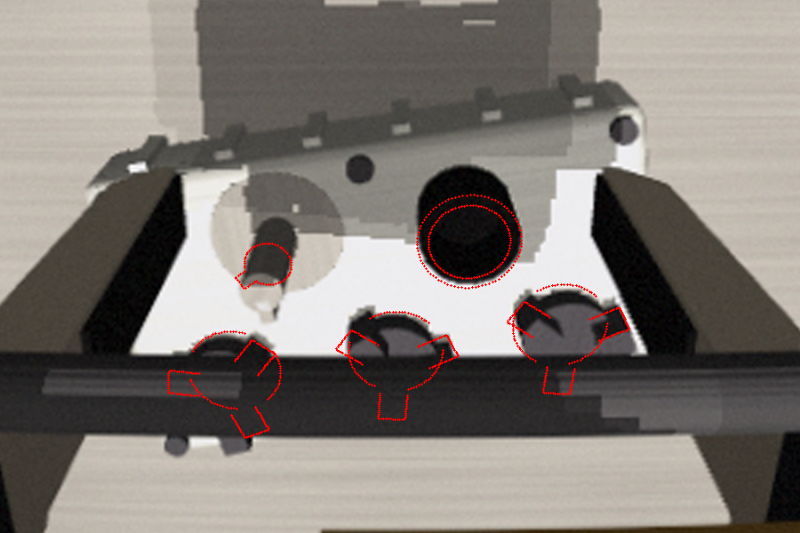

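The gripper bar hides the hubs, so I'll move 70 mm further forward and refit.

apply_moves(steps=[-0.6, 0, 0, 0, 0, 0, 100, -0.6, 0, 0, 0, 0, 0, 100, -0.6, 0, 0, 0, 0, 0, 100, -0.6, 0, 0, 0, 0, 0, 100, 0, 0, 0, 0, 0, 0, 100, 0, 0, 0, 0, 0, 0, 100])

```text
t: 4.18
tool_pos: [0.5735, -0.0088, 0.2002]
orientation: [0.003, -3.141, -0.001]
force: [-0.1, -0.3, 0.2]
opening: 0.0929
gripper_force: 0.0
```

```bash
cat > g.py <<'E'
from h import *
st(); d=cal('wrist'); im=snap('wrist','w3.png'); sh=cv2.resize(im,None,fx=3,fy=3,interpolation=cv2.INTER_CUBIC)
G={}
for n,m,p,yr in [('hub3',hub(),(.637,.07),(-60,60)),('hub2',hub(),(.648,-.01),(-60,60)),('hub1',hub(),(.660,-.089),(-60,60)),('shaft',shaft(),(.583,-.06),(-180,180)),('neck',np.vstack([circ(.021,.075),circ(.0165,.075)]),(.571,.024),(-1,1))]:
    v,f=fit(im,m,p[0],p[1],yr,r=.010,d=d,show=sh); G[n]=v; print(n,np.round(v,4),round(f,1))
L={'hub1':(.028,-.08),'hub2':(.028,0),'hub3':(.028,.08),'shaft':(-.04,-.042),'neck':(-.04,.042)}
A=np.array([L[k] for k in L]);B=np.array([G[k][:2] for k in L]); ca,cb=A.mean(0),B.mean(0)
U,S,Vt=np.linalg.svd((A-ca).T@(B-cb)); Rm=Vt.T@U.T; print('yaw',np.degrees(np.arctan2(Rm[1,0],Rm[0,0])))
for k in L: print(k,np.round(cb+Rm@(np.array(L[k])-ca),4),np.round(G[k][:2]-(cb+Rm@(np.array(L[k])-ca)),4))
cv2.imwrite('pics/w3f.png',cv2.resize(sh[300:1000,300:1300],(800,560)))
E
python3 g.py
```

```text
t 4.18 pos [ 0.5735 -0.0088  0.2002] ori [ 3.000e-03 -3.141e+00 -1.000e-03] op 0.0929 q6 -1.678 F [-0.1 -0.3  0.2]
hub3 [0.6357 0.0661 2.32  ] 12.1
hub2 [ 6.50400e-01 -9.70000e-03 -2.51539e+01] 16.2
hub1 [ 0.6643 -0.0873 15.2697] 11.9
shaft [ 0.5784 -0.054  17.2575] 10.0
neck [0.5755 0.0206 0.3257] 11.3
yaw 7.80621449708313
hub1 [ 0.6587 -0.0884] [0.0056 0.0011]
hub2 [ 0.6478 -0.0092] [ 0.0026 -0.0005]
hub3 [0.637  0.0701] [-0.0012 -0.0039]
shaft [ 0.5862 -0.06  ] [-0.0078  0.006 ]
neck [0.5748 0.0232] [ 0.0008 -0.0026]
```

View pics/w3f.png

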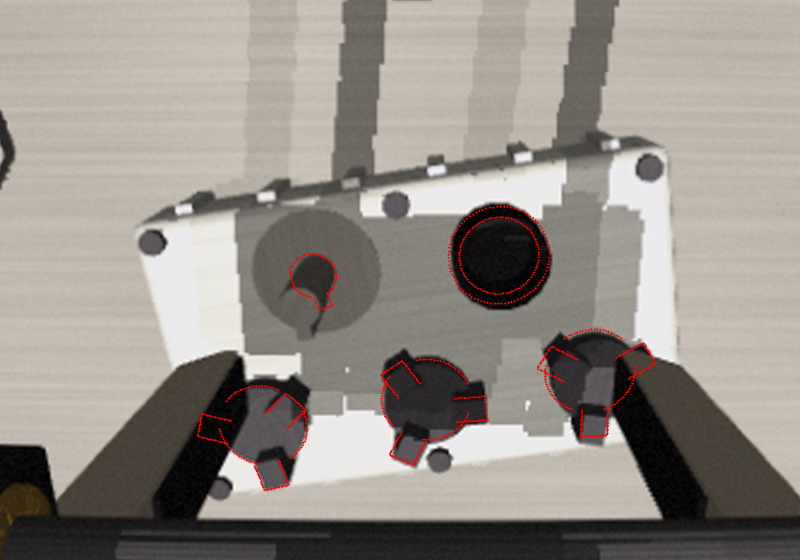

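Hub2 and the neck fit well, the shaft is in shadow, and hubs 1 and 3 are partly hidden. A joint fit with the known gearbox layout should fix this.

```bash
cat > gj.py <<'E'
from h import *
import sys
def joint(im,d,x0,show=None,rng=(.012,.012,5),key=True,seed=2):
    g=cv2.GaussianBlur(cv2.cvtColor(im,cv2.COLOR_BGR2GRAY).astype(np.float32),(0,0),1.0)
    gx=cv2.Sobel(g,cv2.CV_32F,1,0)/8; gy=cv2.Sobel(g,cv2.CV_32F,0,1)/8; m=np.hypot(gx,gy); f=np.minimum(m,20)/(m+1e-6); gx*=f; gy*=f
    def sc(P,Q):
        u=w2pix('wrist',P,d); w=w2pix('wrist',Q,d)-u; w/=np.linalg.norm(w,axis=1,keepdims=True)+1e-9; u32=u.astype(np.float32)[None]
        a=cv2.remap(gx,u32,None,cv2.INTER_LINEAR)[0]; b=cv2.remap(gy,u32,None,cv2.INTER_LINEAR)[0]
        return np.abs(-a*w[:,1]+b*w[:,0])
    def prep(M):
        T=np.roll(M,-1,0)-M; ok=np.linalg.norm(T,axis=1)<.003; return M[ok],M[ok]+T[ok]/np.linalg.norm(T[ok],axis=1,keepdims=True)*.001
    rect=np.vstack([seg([(s*.075,-.10),(s*.075,.10)],.045,closed=False) for s in(-1,1)]+[seg([(-.05,s*.125),(.05,s*.125)],.045,closed=False) for s in(-1,1)])
    rect=prep(rect); nk=prep(np.vstack([circ(.021,.075),circ(.0165,.075)])); hb=prep(hub()); hc=prep(circ(.021,.059,60)); sh=prep(shaft())
    H=[(.028,-.08),(.028,0),(.028,.08)]
    def place(M,loc,a,v): 
        o=rot(np.array([[loc[0],loc[1],0]]),v[2])[0]+[v[0],v[1],0]; return rot(M,a)+o
    def pose_cost(v):
        s=1*sc(*[place(m,(0,0),v[2],v) for m in rect]).mean()+sc(*[place(m,(-.04,.042),0,v) for m in nk]).mean()
        for i in range(3): s+=.5*sc(*[place(m,H[i],0,v) for m in hc]).mean()
        return -s
    R=differential_evolution(pose_cost,[(x0[i]-rng[i],x0[i]+rng[i]) for i in range(3)],seed=seed,popsize=20,maxiter=80); v=R.x
    out={'pose':v}
    A=np.arange(-60,60,.5)
    for i in range(3):
        best=[]
        for a in A: best.append(np.mean([sc(*[place(m,H[i],a,v) for m in hb]).mean()]))
        k=int(np.argmax(best)); out['hub%d'%(i+1)]=(rot(np.array([[*H[i],0]]),v[2])[0][:2]+v[:2],A[k],best[k])
    A=np.arange(-180,180,2); best=[sc(*[place(m,(-.04,-.042),a,v) for m in sh]).mean() for a in A]; k=int(np.argmax(best)); out['shaft']=(rot(np.array([[-.04,-.042,0]]),v[2])[0][:2]+v[:2],A[k],best[k])
    out['neck']=(rot(np.array([[-.04,.042,0]]),v[2])[0][:2]+v[:2],0,0)
    if show is not None:
        L=[place(rect[0],(0,0),v[2],v),place(nk[0],(-.04,.042),0,v),place(sh[0],(-.04,-.042),out['shaft'][1],v)]+[place(hb[0],H[i],out['hub%d'%(i+1)][1],v) for i in range(3)]
        for p in w2pix('wrist',np.vstack(L),d): cv2.circle(show,(int(round(p[0]*3)),int(round(p[1]*3))),1,(0,0,255),-1)
    return out
if __name__=='__main__':
    im=cv2.imread('pics/w3.png'); d=cal('wrist'); sh=cv2.resize(im,None,fx=3,fy=3,interpolation=cv2.INTER_CUBIC)
    o=joint(im,d,(.6155,-.0055,7.8),sh)
    for k,v in o.items(): print(k,[np.round(x,4).tolist() for x in v] if k!='pose' else np.round(v,4))
    cv2.imwrite('pics/w3j.png',cv2.resize(sh[420:1020,350:1250],(800,533)))
E
python3 gj.py
```

```text
pose [ 0.6197 -0.0175  8.3592]
hub1 [[0.659, -0.0925], -48.0, 8.5738]
hub2 [[0.6474, -0.0134], -14.0, 8.2034]
hub3 [[0.6357, 0.0658], 3.0, 10.3799]
shaft [[0.5862, -0.0648], 44, 3.4653]
neck [[0.574, 0.0183], 0, 0]
```

View pics/w3j.png

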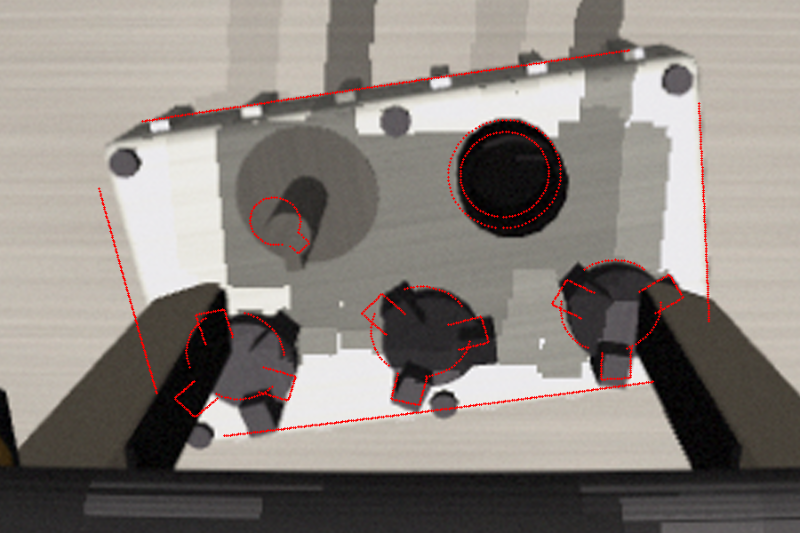

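The casing edges misled the joint fit. Hub2 and the neck together give yaw 9.7°, which agrees with hub1, so I'll refit tightly around those predictions.

```bash
python3 - <<'E'
from h import *
im=cv2.imread('pics/w3.png'); d=cal('wrist'); sh=cv2.resize(im,None,fx=3,fy=3,interpolation=cv2.INTER_CUBIC)
G={}
for n,m,p,yr,r in [('hub3',hub(),(.6369,.0692),(-60,60),.0025),('hub2',hub(),(.6504,-.0097),(-60,60),.0025),('hub1',hub(),(.6639,-.0886),(-60,60),.0025),('shaft',shaft(),(.5904,-.0626),(-60,100),.004),('neck',np.vstack([circ(.021,.075),circ(.0165,.075)]),(.5753,.0206),(-1,1),.004)]:
    v,f=fit(im,m,p[0],p[1],yr,r=r,d=d,show=sh); G[n]=v; print(n,np.round(v,4),round(f,1))
L={'hub1':(.028,-.08),'hub2':(.028,0),'hub3':(.028,.08),'shaft':(-.04,-.042),'neck':(-.04,.042)}
A=np.array([L[k] for k in L]);B=np.array([G[k][:2] for k in L]); ca,cb=A.mean(0),B.mean(0)
U,S,Vt=np.linalg.svd((A-ca).T@(B-cb)); Rm=Vt.T@U.T; print('yaw',np.degrees(np.arctan2(Rm[1,0],Rm[0,0])))
for k in L: print(k,np.round(cb+Rm@(np.array(L[k])-ca),4),np.round(G[k][:2]-(cb+Rm@(np.array(L[k])-ca)),4))
cv2.imwrite('pics/w3k.png',cv2.resize(sh[420:1020,350:1250],(800,533)))
E
```

```text
hub3 [ 0.6372  0.0671 -1.2863] 12.0
hub2 [ 6.49900e-01 -1.00000e-02 -2.51392e+01] 16.1
hub1 [ 0.6639 -0.0875 15.2083] 11.9
shaft [ 0.591  -0.0621 14.3189] 9.2
neck [0.5751 0.0203 0.654 ] 11.3
yaw 9.783179760658376
hub1 [ 0.6638 -0.0886] [0.     0.0011]
hub2 [ 0.6502 -0.0098] [-0.0003 -0.0001]
hub3 [0.6366 0.069 ] [ 0.0006 -0.0019]
shaft [ 0.5903 -0.0628] [0.0006 0.0006]
neck [0.5761 0.02  ] [-0.001   0.0003]
```

View pics/w3k.png

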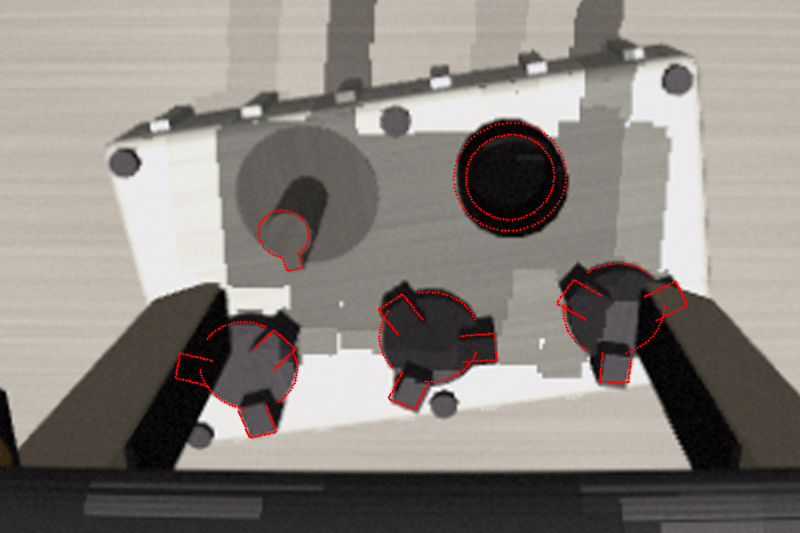

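All poses fit. The shaft key is at 14.3° and the hub phases are about 15.2°, -25.1° and -1.3°. Next is spacer A, seen at another yaw so the camera bias shows.

```bash
python3 - <<'E'
from h import *
go(.5565,.3663,.12,57.4)
E
```

```text
shift [ 0.53 12.51  2.68] az 20.45 psi -179.9
```

apply_moves(steps=[0.05, 1, 0, 0, 0, 0, 85, 0.05, 1, 0, 0, 0, 0, 85, 0.05, 1, 0, 0, 0, 0, 85, 0.05, 1, 0, 0, 0, 0, 85, 0.05, 1, 0, 0, 0, 0, 85, 0.05, 1, 0, 0, 0, 0, 85, 0.05, 1, 0, 0, 0, 0, 85, 0.05, 1, 0, 0, 0, 0, 85, 0.05, 1, 0, 0, 0, 0, 85, 0.05, 1, 0, 0, 0, 0, 85, 0, 1, 0, 0, 0, 0, 85, 0, 1, 0, 0, 0, 0, 85])

```text
t: 5.23
tool_pos: [0.5568, 0.3514, 0.2011]
orientation: [0.002, -3.142, -0.0]
force: [0.5, -0.8, 0.9]
opening: 0.0792
gripper_force: 0.0
```

apply_moves(steps=[0, 0.51, 0, 0, 0, 0, 85, 0, 0, 0.24, 0, 0, 0.98, 85, 0, 0, 0.24, 0, 0, 0.98, 85, 0, 0, 0.24, 0, 0, 0.98, 85, 0, 0, 0.24, 0, 0, 0.98, 85, 0, 0, 0.24, 0, 0, 0.98, 85, 0, 0, 0.24, 0, 0, 0.98, 85, 0, 0, 0.24, 0, 0, 0.98, 85, 0, 0, 0.24, 0, 0, 0.98, 85, 0, 0, 0.24, 0, 0, 0.98, 85, 0, 0, 0.24, 0, 0, 0.98, 85, 0, 0, 0.24, 0, 0, 0.98, 85])

```text
t: 6.23
tool_pos: [0.5571, 0.3652, 0.1215]
orientation: [-1.686, -2.651, 0.0]
force: [-0.1, -0.3, 0.3]
opening: 0.0796
gripper_force: 0.0
```

apply_moves(steps=[0, 0, 0, 0, 0, 0.97, 85, 0, 0, 0, 0, 0, 0.97, 85, 0, 0, 0, 0, 0, 0.97, 85, 0, 0, 0, 0, 0, 0.97, 85, 0, 0, 0, 0, 0, 0.97, 85, 0, 0, 0, 0, 0, 0.97, 85, 0, 0, 0, 0, 0, 0.97, 85, 0, 0, 0, 0, 0, 0.97, 85, 0, 0, 0, 0, 0, 0.97, 85, 0, 0, 0, 0, 0, 0.97, 85, 0, 0, 0, 0, 0, 0, 85])

```text
t: 7.15
tool_pos: [0.5572, 0.3652, 0.1219]
orientation: [-2.762, -1.497, 0.0]
force: [-0.0, 0.8, 0.7]
opening: 0.0794
gripper_force: 0.0
```

```bash
python3 - <<'E'
from h import *
st(); im=snap('wrist','w4.png'); d=cal('wrist'); sh=cv2.resize(im,None,fx=3,fy=3,interpolation=cv2.INTER_CUBIC)
v,f=fit(im,spacer(),.5565,.3663,(-100,-55),r=.012,d=d,show=sh); print(np.round(v,4),f,np.round(w2pix('wrist',[[*v[:2],.011]],d)))
cv2.imwrite('pics/w4s.png',cv2.resize(sh,(800,600)))
go(v[0],v[1],.003,v[2]+135)
E
```

```text
t 7.15 pos [0.5572 0.3652 0.1219] ori [-2.762 -1.497  0.   ] op 0.0794 q6 1.081 F [-0.   0.8  0.7]
[  0.5571   0.3658 -77.8154] 5.834029646284991 [[279. 208.]]
shift [ 0.01 -0.02  3.96] az 0.02 psi 57.3
```

View pics/w4s.png

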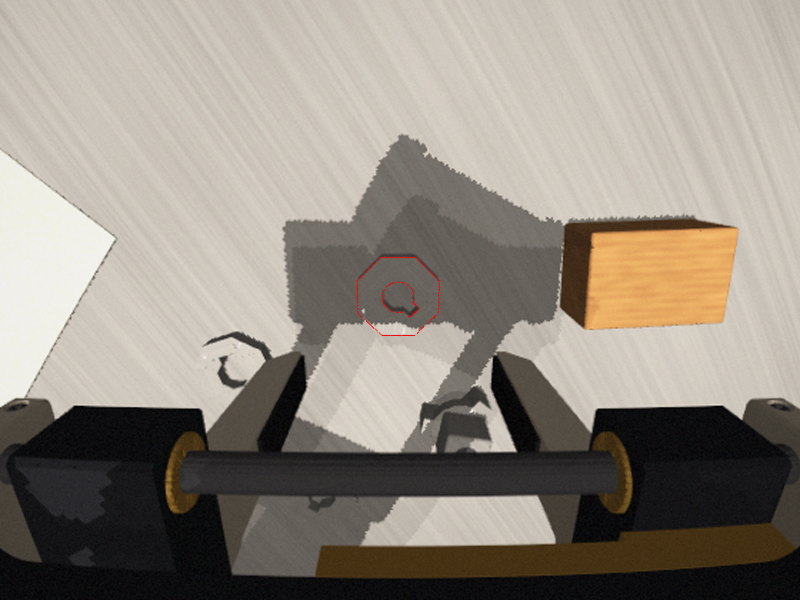

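The view from psi 57 agrees with the earlier one to about 0.7 mm, so the camera bias is negligible. I'll grasp spacer A.

apply_moves(steps=[0, 0, 0.8, 0, 0, 0, 85, 0, 0, 0.8, 0, 0, 0, 85, 0, 0, 0.8, 0, 0, 0, 85, 0, 0, 0.8, 0, 0, 0, 85, 0, 0, 0.75, 0, 0, 0, 85, 0, 0, 0, 0, 0, 0, 85, 0, 0, 0, 0, 0, 0, 0, 0, 0, 0, 0, 0, 0, 0, 0, 0, 0, 0, 0, 0, 0, 0, 0, 0, 0, 0, 0, 0, 0, 0, 0, 0, 0, 0, 0, 0], grip_force=25)

```text
invalid input
```

apply_moves(steps=[0, 0, -0.9, 0, 0, 0, 0, 0, 0, -0.9, 0, 0, 0, 0, 0, 0, -0.9, 0, 0, 0, 0, 0, 0, -0.9, 0, 0, 0, 0, 0, 0, -0.9, 0, 0, 0, 0, 0, 0, 0, 0, 0, 0, 0])

```text
t: 7.7
tool_pos: [0.56, 0.3664, 0.2645]
orientation: [-2.755, -1.509, -0.016]
force: [0.9, -0.3, 1.9]
opening: 0.0436
gripper_force: 0.0
```

```bash
python3 - <<'E'
from h import *
st(); go(.5903,-.0628,.14,57.4+14.3+77.7)
E
```

```text
t 7.7 pos [0.56   0.3664 0.2645] ori [-2.755 -1.509 -0.016] op 0.0436 q6 1.072 F [ 0.9 -0.3  1.9]
shift [-11.51   8.56   4.15] az -15.33 psi 57.4
```

That call was malformed, so the arm only rose. I'll come back down with the fingers open.

apply_moves(steps=[0, 0, 0, 0, 0, 0, 85, 0, 0, 0, 0, 0, 0, 85, 0, 0, 0.9, 0, 0, 0, 85, 0, 0, 0.9, 0, 0, 0, 85, 0, 0, 0.9, 0, 0, 0, 85, 0, 0, 0.9, 0, 0, 0, 85, 0, 0, 0, 0, 0, 0, 85])

```text
t: 8.28
tool_pos: [0.5532, 0.3624, 0.1387]
orientation: [2.757, 1.505, -0.022]
force: [-0.6, -1.0, -1.9]
opening: 0.0784
gripper_force: 0.0
```

```bash
python3 - <<'E'
from h import *
st(); go(.5571,.3658,.003,57.2)
E
```

```text
t 8.28 pos [0.5532 0.3624 0.1387] ori [ 2.757  1.505 -0.022] op 0.0784 q6 1.074 F [-0.6 -1.  -1.9]
shift [0.16 0.05 4.52] az 0.01 psi 57.3
```

apply_moves(steps=[0, 0, 0.9, 0, 0, 0, 85, 0, 0, 0.9, 0, 0, 0, 85, 0, 0, 0.9, 0, 0, 0, 85, 0, 0, 0, 0, 0, 0, 85, 0, 0, 0, 0, 0, 0, 85, 0, 0, 0, 0, 0, 0, 85])

```text
t: 8.78
tool_pos: [0.5589, 0.3655, 0.0693]
orientation: [-2.758, -1.504, -0.002]
force: [0.9, -0.8, 0.7]
opening: 0.0789
gripper_force: 0.0
```

```bash
python3 - <<'E'
from h import *
st(); go(.5571,.3658,.003,57.2)
E
```

```text
t 8.78 pos [0.5589 0.3655 0.0693] ori [-2.758e+00 -1.504e+00 -2.000e-03] op 0.0789 q6 1.075 F [ 0.9 -0.8  0.7]
shift [-0.02 -0.05  2.21] az -0.0 psi 57.2
```

apply_moves(steps=[0, -0.04, 0.75, 0, 0, 0, 85, 0, 0, 0.75, 0, 0, 0, 85, 0, 0, 0.65, 0, 0, 0, 85, 0, 0, 0, 0, 0, 0, 85, 0, 0, 0, 0, 0, 0, 0, 0, 0, 0, 0, 0, 0, 0, 0, 0, 0, 0, 0, 0, 0, 0, 0, 0, 0, 0, 0, 0, 0, 0, 0, 0, 0, 0, 0], grip_force=25)

```text
t: 9.53
tool_pos: [0.5585, 0.3665, 0.0051]
orientation: [-2.759, -1.503, -0.005]
force: [-0.7, -0.5, 6.3]
opening: 0.0537
gripper_force: 25.0
```

apply_moves(steps=[0, 0, -0.5, 0, 0, 0, 0, 0, 0, -1, 0, 0, 0, 0, 0, 0, -1, 0, 0, 0, 0, 0, 0, -1, 0, 0, 0, 0, 0, 0, -1, 0, 0, 0, 0, 0, 0, 0, 0, 0, 0, 0, 0, 0, 0, 0, 0, 0, 0])

```text
t: 10.12
tool_pos: [0.559, 0.3667, 0.1423]
orientation: [-2.759, -1.503, -0.01]
force: [-0.7, -0.6, -1.7]
opening: 0.0534
gripper_force: 25.0
```

```bash
python3 - <<'E'
from h import *
s=st(); print(s['gripper_force']); go(.5903,-.0628,.14,57.3+14.3+77.7)
E
```

```text
t 10.12 pos [0.559  0.3667 0.1423] ori [-2.759 -1.503 -0.01 ] op 0.0534 q6 1.077 F [-0.7 -0.6 -1.7]
24.998997151851654
shift [-11.47   8.64   0.08] az -15.35 psi 57.2
```

apply_moves(steps=[-0.956, 0.717, 0, 0, 0, 0, 0, -0.956, 0.717, 0, 0, 0, 0, 0, -0.956, 0.717, 0, 0, 0, 0, 0, -0.956, 0.717, 0, 0, 0, 0, 0, -0.956, 0.717, 0, 0, 0, 0, 0, -0.956, 0.717, 0, 0, 0, 0, 0, -0.956, 0.717, 0, 0, 0, 0, 0, -0.956, 0.717, 0, 0, 0, 0, 0, -0.956, 0.717, 0, 0, 0, 0, 0, -0.956, 0.717, 0, 0, 0, 0, 0, -0.956, 0.717, 0, 0, 0, 0, 0, -0.956, 0.717, 0, 0, 0, 0, 0])

```text
t: 11.12
tool_pos: [0.586, -0.0649, 0.1364]
orientation: [-2.757, -1.502, 0.004]
force: [0.7, 0.3, -1.1]
opening: 0.0536
gripper_force: 25.0
```

apply_moves(steps=[0, 0, 0, 0, 0, -0.96, 0, 0, 0, 0, 0, 0, -0.96, 0, 0, 0, 0, 0, 0, -0.96, 0, 0, 0, 0, 0, 0, -0.96, 0, 0, 0, 0, 0, 0, -0.96, 0, 0, 0, 0, 0, 0, -0.96, 0, 0, 0, 0, 0, 0, -0.96, 0, 0, 0, 0, 0, 0, -0.96, 0, 0, 0, 0, 0, 0, -0.96, 0, 0, 0, 0, 0, 0, -0.96, 0, 0, 0, 0, 0, 0, -0.96, 0, 0, 0, 0, 0, 0, -0.96, 0])

```text
t: 12.12
tool_pos: [0.5862, -0.0631, 0.1362]
orientation: [-1.411, -2.804, 0.001]
force: [-0.8, 0.0, -1.9]
opening: 0.054
gripper_force: 25.0
```

apply_moves(steps=[0, 0, 0, 0, 0, -0.96, 0, 0, 0, 0, 0, 0, -0.96, 0, 0, 0, 0, 0, 0, -0.96, 0, 0, 0, 0, 0, 0, -0.95, 0, 0, 0, 0, 0, 0, 0, 0, 0, 0, 0, 0, 0, 0, 0])

```text
t: 12.62
tool_pos: [0.5866, -0.0632, 0.1367]
orientation: [-0.836, -3.026, 0.0]
force: [-0.4, -0.4, -0.8]
opening: 0.0539
gripper_force: 25.0
```

```bash
python3 - <<'E'
from h import *
s=st(); go(.5892,-.0621,.11,149.2)
im=snap('wrist','w5.png'); d=cal('wrist')
p=s['tool_pos']
v,f=fit(im,spacer(p[2]-.004),p[0],p[1],(-30,60),r=.006,d=d); print('held',np.round(v,4),f)
v,f=fit(im,shaft(),.5903,-.0628,(-15,45),r=.006,d=d); print('shaft',np.round(v,4),f)
E
```

```text
t 12.62 pos [ 0.5866 -0.0632  0.1367] ori [-0.836 -3.026  0.   ] op 0.0539 q6 -1.226 F [-0.4 -0.4 -0.8]
shift [-0.06  0.08  0.89] az -0.02 psi 149.1
held [ 0.5864 -0.0629 13.9815] 14.302449920591954
shaft [  0.5843  -0.0656 -13.4248] 5.119552933267993
```

apply_moves(steps=[-0.11, 0.07, 0.5, 0, 0, 0, 0, 0, 0, 0.5, 0, 0, 0, 0, 0, 0, 0, 0, 0, 0, 0, 0, 0, 0, 0, 0, 0, 0])

```text
t: 13.0
tool_pos: [0.5902, -0.063, 0.1067]
orientation: [-0.834, -3.025, 0.0]
force: [0.7, -0.1, -1.0]
opening: 0.0534
gripper_force: 25.0
```

```bash
python3 - <<'E'
from h import *
s=st(); im=snap('wrist','w6.png'); d=cal('wrist')
p=s['tool_pos']
v,f=fit(im,spacer(p[2]-.004),p[0],p[1],(-30,60),r=.006,d=d); print('held',np.round(v,4),f)
cv2.imwrite('pics/w6c.png',cv2.resize(im[150:360,140:420],(800,600),interpolation=cv2.INTER_CUBIC))
print(np.round(w2pix('wrist',[[.5903,-.0628,.093],[*v[:2],.11]],d)))
E
```

```text
t 13.0 pos [ 0.5902 -0.063   0.1067] ori [-0.834 -3.025  0.   ] op 0.0534 q6 -1.225 F [ 0.7 -0.1 -1. ]
held [ 0.5912 -0.0632 14.4307] 13.765175261540717
[[279. 250.]
 [279. 264.]]
```

View pics/w6c.png

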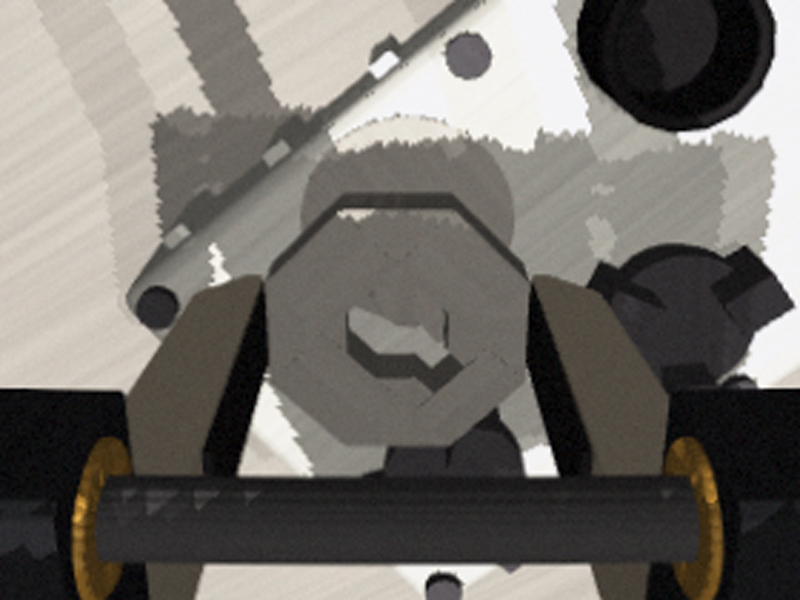

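The bore lines up with the shaft and key, with the shaft top visible through the bore at about (385,330). I'll lower it.

apply_moves(steps=[0, 0, 0.15, 0, 0, 0, 0, 0, 0, 0.15, 0, 0, 0, 0, 0, 0, 0.15, 0, 0, 0, 0, 0, 0, 0.15, 0, 0, 0, 0, 0, 0, 0, 0, 0, 0, 0])

```text
t: 13.47
tool_pos: [0.5917, -0.0627, 0.09]
orientation: [0.833, 3.029, 0.002]
force: [1.7, 3.2, -0.5]
opening: 0.0536
gripper_force: 25.0
```

apply_moves(steps=[0, 0, 0.2, 0, 0, 0, 0, 0, 0, 0.2, 0, 0, 0, 0, 0, 0, 0.2, 0, 0, 0, 0, 0, 0, 0.2, 0, 0, 0, 0, 0, 0, 0.2, 0, 0, 0, 0, 0, 0, 0.2, 0, 0, 0, 0, 0, 0, 0.1, 0, 0, 0, 0, 0, 0, 0, 0, 0, 0, 0])

```text
t: 14.13
tool_pos: [0.5914, -0.0625, 0.05]
orientation: [-0.832, -3.029, -0.001]
force: [1.4, 5.8, -0.8]
opening: 0.0537
gripper_force: 25.0
```

apply_moves(steps=[0, 0, 0, 0, 0, 0, 67, 0, 0, 0, 0, 0, 0, 67, 0, 0, 0, 0, 0, 0, 67, 0, 0, -0.5, 0, 0, 0, 67, 0, 0, -0.9, 0, 0, 0, 67, 0, 0, -0.9, 0, 0, 0, 67, 0, 0, -0.7, 0, 0, 0, 80, 0, 0, 0, 0, 0, 0, 85])

```text
t: 14.8
tool_pos: [0.5945, -0.0643, 0.1468]
orientation: [0.831, 3.021, 0.0]
force: [-0.0, 0.2, 0.7]
opening: 0.0713
gripper_force: 0.0
```

```bash
python3 - <<'E'
from h import *
s=st(); im=snap('wrist','w7.png'); d=cal('wrist')
for z in(.045,.056): print('placed',z,fit(im,spacer(z),.5905,-.0625,(-15,45),r=.008,d=d))
print('shaft',fit(im,shaft(),.5905,-.0625,(-5,35),r=.004,d=d))
go(.4261,.3819,.14,210.7)
E
```

```text
t 14.8 pos [ 0.5945 -0.0643  0.1468] ori [0.831 3.021 0.   ] op 0.0713 q6 -1.227 F [-0.   0.2  0.7]
placed 0.045 (array([ 0.58820118, -0.06052884, 13.56126981]), np.float64(11.362742378179691))
placed 0.056 (array([ 0.58621167, -0.05906307, 13.1350449 ]), np.float64(10.919274002032196))
shaft (array([ 0.58995169, -0.0608625 , 14.12257594]), np.float64(9.028584349509089))
shift [12.4   9.92  0.14] az -10.24 psi 149.3
```

Spacer A is on the shaft. On to spacer B.

apply_moves(steps=[0.954, 0.763, 0, 0, 0, 0, 85, 0.954, 0.763, 0, 0, 0, 0, 85, 0.954, 0.763, 0, 0, 0, 0, 85, 0.954, 0.763, 0, 0, 0, 0, 85, 0.954, 0.763, 0, 0, 0, 0, 85, 0.954, 0.763, 0, 0, 0, 0, 85, 0.954, 0.763, 0, 0, 0, 0, 85, 0.954, 0.763, 0, 0, 0, 0, 85, 0.954, 0.763, 0, 0, 0, 0, 85, 0.954, 0.763, 0, 0, 0, 0, 85, 0.954, 0.763, 0, 0, 0, 0, 85, 0.954, 0.763, 0, 0, 0, 0, 85])

```text
t: 15.85
tool_pos: [0.435, 0.3492, 0.1393]
orientation: [-0.832, -3.028, 0.003]
force: [0.5, -0.5, 0.6]
opening: 0.0789
gripper_force: 0.0
```

apply_moves(steps=[0.954, 0.763, 0, 0, 0, 0, 85, 0, 0, 0.08, 0, 0, -0.93, 85, 0, 0, 0.08, 0, 0, -0.93, 85, 0, 0, 0.08, 0, 0, -0.93, 85, 0, 0, 0.08, 0, 0, -0.93, 85, 0, 0, 0.08, 0, 0, -0.93, 85, 0, 0, 0.08, 0, 0, -0.93, 85, 0, 0, 0.08, 0, 0, -0.93, 85, 0, 0, 0.08, 0, 0, -0.93, 85, 0, 0, 0.08, 0, 0, -0.93, 85, 0, 0, 0.08, 0, 0, -0.93, 85, 0, 0, 0, 0, 0, -0.93, 85])

```text
t: 16.85
tool_pos: [0.4227, 0.3815, 0.1144]
orientation: [0.836, -3.025, 0.002]
force: [-0.4, 0.8, 0.6]
opening: 0.0791
gripper_force: 0.0
```

apply_moves(steps=[0, 0, 0, 0, 0, 0, 85, 0, 0, 0, 0, 0, 0, 85])

```text
t: 17.02
tool_pos: [0.4231, 0.382, 0.1156]
orientation: [0.825, -3.03, 0.001]
force: [-0.0, -0.2, 0.4]
opening: 0.0786
gripper_force: 0.0
```

```bash
cat > look.py <<'E'
from h import *
import sys
x,y,yaw=map(float,sys.argv[1:4]); off=float(sys.argv[4]); nm=sys.argv[5]
s=st(); im=snap('wrist',nm+'.png'); d=cal('wrist')
v,f=fit(im,spacer(),x,y,(yaw-25,yaw+25),r=.012,d=d); print('spacer',np.round(v,4),round(f,2))
if f<4:
    print([ (np.round(pix2w('wrist',e['xy'],.0055,d)[0],4),e['conf']) for e in eyes.place_of('wrist','spacer1_mid')])
go(v[0],v[1],.0035,v[2]+off)
E
python3 look.py .4261 .3819 75.7 135 w8
```

```text
t 17.02 pos [0.4231 0.382  0.1156] ori [ 8.25e-01 -3.03e+00  1.00e-03] op 0.0786 q6 -1.458 F [-0.  -0.2  0.4]
spacer [ 0.4263  0.3822 76.0253] 8.2
shift [-0.09 -0.05  3.75] az -0.1 psi -149.6
```

apply_moves(steps=[-0.09, -0.05, 0.75, 0, 0, -0.1, 85, 0, 0, 0.75, 0, 0, 0, 85, 0, 0, 0.75, 0, 0, 0, 85, 0, 0, 0.75, 0, 0, 0, 85, 0, 0, 0.7, 0, 0, 0, 85, 0, 0, 0, 0, 0, 0, 85, 0, 0, 0, 0, 0, 0, 0, 0, 0, 0, 0, 0, 0, 0, 0, 0, 0, 0, 0, 0, 0, 0, 0, 0, 0, 0, 0, 0, 0, 0, 0, 0, 0, 0, 0], grip_force=25)

```text
t: 17.98
tool_pos: [0.4276, 0.3833, 0.0074]
orientation: [-0.845, 3.024, 0.001]
force: [0.5, -0.4, 4.2]
opening: 0.0531
gripper_force: 25.0
```

apply_moves(steps=[0, 0, -0.5, 0, 0, 0, 0, 0, 0, -1, 0, 0, 0, 0, 0, 0, -1, 0, 0, 0, 0, 0, 0, -1, 0, 0, 0, 0, 0, 0, -1, 0, 0, 0, 0, 0, 0, 0, 0, 0, 0, 0, 0, 0, 0, 0, 0, 0, 0])

```text
t: 18.57
tool_pos: [0.4283, 0.3839, 0.1441]
orientation: [-0.845, 3.02, 0.003]
force: [-0.3, -0.2, -1.0]
opening: 0.0534
gripper_force: 25.0
```

```bash
python3 - <<'E'
from h import *
s=st(); print(s['gripper_force']); go(.5898,-.0613,.14,149.2)
E
```

```text
t 18.57 pos [0.4283 0.3839 0.1441] ori [-8.45e-01  3.02e+00  3.00e-03] op 0.0534 q6 -1.474 F [-0.3 -0.2 -1. ]
24.97468113899231
shift [  3.1  -15.48   0.14] az 10.34 psi -148.8
```

apply_moves(steps=[0.194, -0.968, 0, 0, 0, 0, 0, 0.194, -0.968, 0, 0, 0, 0, 0, 0.194, -0.968, 0, 0, 0, 0, 0, 0.194, -0.968, 0, 0, 0, 0, 0, 0.194, -0.968, 0, 0, 0, 0, 0, 0.194, -0.968, 0, 0, 0, 0, 0, 0.194, -0.968, 0, 0, 0, 0, 0, 0.194, -0.968, 0, 0, 0, 0, 0, 0.194, -0.968, 0, 0, 0, 0, 0, 0.194, -0.968, 0, 0, 0, 0, 0, 0.194, -0.968, 0, 0, 0, 0, 0, 0.194, -0.968, 0, 0, 0, 0, 0])

```text
t: 19.57
tool_pos: [0.5469, 0.0471, 0.139]
orientation: [0.845, -3.023, -0.001]
force: [-0.3, 0.4, -0.4]
opening: 0.053
gripper_force: 25.0
```

apply_moves(steps=[0.194, -0.968, 0, 0, 0, 0, 0, 0.194, -0.968, 0, 0, 0, 0, 0, 0.194, -0.968, 0, 0, 0, 0, 0, 0.194, -0.968, 0, 0, 0, 0, 0, 0, 0, 0, 0, 0, 0.94, 0, 0, 0, 0, 0, 0, 0.94, 0, 0, 0, 0, 0, 0, 0.94, 0, 0, 0, 0, 0, 0, 0.94, 0, 0, 0, 0, 0, 0, 0.94, 0, 0, 0, 0, 0, 0, 0.94, 0, 0, 0, 0, 0, 0, 0.94, 0, 0, 0, 0, 0, 0, 0.94, 0])

```text
t: 20.57
tool_pos: [0.5869, -0.0626, 0.1388]
orientation: [-0.387, -3.114, -0.0]
force: [0.4, -0.9, -1.4]
opening: 0.0531
gripper_force: 25.0
```

apply_moves(steps=[0, 0, 0, 0, 0, 0.94, 0, 0, 0, 0.3, 0, 0, 0.94, 0, 0, 0, 0.4, 0, 0, 0.94, 0, 0, 0, 0, 0, 0, 0, 0, 0, 0, 0, 0, 0, 0, 0, 0, 0, 0, 0, 0, 0, 0])

```text
t: 21.07
tool_pos: [0.5877, -0.0627, 0.1193]
orientation: [-0.829, -3.029, 0.0]
force: [-0.2, -0.7, 0.0]
opening: 0.0531
gripper_force: 25.0
```

```bash
cat > held.py <<'E'
from h import *
import sys
nm=sys.argv[1]; ps=float(sys.argv[2]) if len(sys.argv)>2 else None
s=st(); im=snap('wrist',nm+'.png'); d=cal('wrist'); p=np.array(s['tool_pos'])
best=max(((fit(im,spacer(p[2]+dz),p[0],p[1],(-20,45),r=.006,d=d)+(dz,)) for dz in(-.002,-.005,-.008)),key=lambda r:r[1])
v,f,dz=best; print('held',np.round(v,4),round(f,1),'bottom-tcp',dz,'rel',np.round(v[:2]-p[:2],4))
o=v[:2]-p[:2]
if np.linalg.norm(o)>.004: print('CHECK')
go(.5898-o[0]*.7,-.0613-o[1]*.7,.11,psi(s)+14.2-v[2],s=s)
E
python3 held.py w9
```

```text
t 21.07 pos [ 0.5877 -0.0627  0.1193] ori [-0.829 -3.029  0.   ] op 0.0531 q6 -1.23 F [-0.2 -0.7  0. ]
held [ 0.5858 -0.0612 14.0627] 14.7 bottom-tcp -0.008 rel [-0.0019  0.0015]
shift [-0.09  0.07  0.31] az -0.02 psi 149.4
```

apply_moves(steps=[-0.1, 0.07, 0.35, 0, 0, 0, 0, 0, 0, 0, 0, 0, 0, 0, 0, 0, 0, 0, 0, 0, 0, 0, 0, 0.2, 0, 0, 0, 0, 0, 0, 0.2, 0, 0, 0, 0, 0, 0, 0.2, 0, 0, 0, 0, 0, 0, 0.1, 0, 0, 0, 0, 0, 0, 0, 0, 0, 0, 0])

```text
t: 21.78
tool_pos: [0.5929, -0.0625, 0.0882]
orientation: [0.833, 3.027, 0.001]
force: [6.3, 1.4, -1.9]
opening: 0.053
gripper_force: 25.0
```

apply_moves(steps=[-0.03, 0.02, 0.2, 0, 0, 0, 0, 0, 0, 0.2, 0, 0, 0, 0, 0, 0, 0.2, 0, 0, 0, 0, 0, 0, 0.15, 0, 0, 0, 0, 0, 0, 0, 0, 0, 0, 0])

```text
t: 22.2
tool_pos: [0.5929, -0.0624, 0.0647]
orientation: [-0.834, -3.029, -0.0]
force: [5.8, 1.0, -3.4]
opening: 0.0533
gripper_force: 25.0
```

apply_moves(steps=[0, 0, 0.1, 0, 0, 0, 0, 0, 0, 0.1, 0, 0, 0, 0, 0, 0, 0, 0, 0, 0, 0])

```text
t: 22.45
tool_pos: [0.5936, -0.0628, 0.0625]
orientation: [0.834, 3.028, -0.0]
force: [-5.7, 2.0, 19.6]
opening: 0.0534
gripper_force: 25.0
```

apply_moves(steps=[0, 0, 0, 0, 0, 0, 67, 0, 0, 0, 0, 0, 0, 67, 0, 0, 0, 0, 0, 0, 67, 0, 0, -0.5, 0, 0, 0, 67, 0, 0, -0.9, 0, 0, 0, 67, 0, 0, -0.9, 0, 0, 0, 67, 0, 0, -0.3, 0, 0, 0, 80, 0, 0, 0, 0, 0, 0, 85, 0, 0, 0, 0, 0, 0, 85])

```text
t: 23.2
tool_pos: [0.5928, -0.0625, 0.1373]
orientation: [-0.834, -3.029, 0.0]
force: [-0.6, -0.3, -0.9]
opening: 0.0766
gripper_force: 0.0
```

```bash
python3 - <<'E'
from h import *
s=st(); im=snap('wrist','w10.png'); d=cal('wrist')
for z in(.056,.067): print('placed',z,fit(im,spacer(z),.5905,-.0620,(-15,45),r=.008,d=d))
print('shaft',fit(im,shaft(),.590,-.0615,(-5,35),r=.004,d=d))
go(.4155,.2601,.12,161)
E
```

```text
t 23.2 pos [ 0.5928 -0.0625  0.1373] ori [-0.834 -3.029  0.   ] op 0.0766 q6 -1.224 F [-0.6 -0.3 -0.9]
placed 0.056 (array([ 0.58928186, -0.06037921, 13.16715736]), np.float64(12.211193705569212))
placed 0.067 (array([ 0.58468439, -0.05819046, 12.65710166]), np.float64(10.85294928319484))
shaft (array([ 0.59068542, -0.06102137, 11.55455743]), np.float64(8.00785238277421))
shift [10.56  6.22  0.54] az -1.97 psi 149.2
```

Spacer B is seated. Next is spacer C.

apply_moves(steps=[0.88, 0.518, 0, 0, 0, 0, 85, 0.88, 0.518, 0, 0, 0, 0, 85, 0.88, 0.518, 0, 0, 0, 0, 85, 0.88, 0.518, 0, 0, 0, 0, 85, 0.88, 0.518, 0, 0, 0, 0, 85, 0.88, 0.518, 0, 0, 0, 0, 85, 0.88, 0.518, 0, 0, 0, 0, 85, 0.88, 0.518, 0, 0, 0, 0, 85, 0.88, 0.518, 0, 0, 0, 0, 85, 0.88, 0.518, 0, 0, 0, 0, 85, 0.88, 0.518, 0, 0, 0, 0, 85, 0.88, 0.518, 0, 0, 0, 0, 85])

```text
t: 24.25
tool_pos: [0.4139, 0.2603, 0.1355]
orientation: [-0.833, -3.026, 0.004]
force: [0.4, 0.8, 0.3]
opening: 0.079
gripper_force: 0.0
```

apply_moves(steps=[0, 0, 0.4, 0, 0, -0.98, 85, 0, 0, 0.4, 0, 0, -0.98, 85, 0, 0, 0, 0, 0, 0, 85, 0, 0, 0, 0, 0, 0, 85])

```text
t: 24.58
tool_pos: [0.4144, 0.2591, 0.1115]
orientation: [-0.523, -3.094, 0.005]
force: [0.6, -0.6, 0.3]
opening: 0.0792
gripper_force: 0.0
```

```bash
python3 look.py .4155 .2601 -154.1 315 w11
```

```text
t 24.58 pos [0.4144 0.2591 0.1115] ori [-0.523 -3.094  0.005] op 0.0792 q6 -0.782 F [ 0.6 -0.6  0.3]
spacer [   0.4167    0.2606 -154.8097] 8.78
shift [-0.03  0.06  3.64] az 0.09 psi 160.8
```

apply_moves(steps=[-0.04, 0.06, 0.75, 0, 0, 0.1, 85, 0, 0, 0.75, 0, 0, 0, 85, 0, 0, 0.75, 0, 0, 0, 85, 0, 0, 0.75, 0, 0, 0, 85, 0, 0, 0.65, 0, 0, 0, 85, 0, 0, 0, 0, 0, 0, 85, 0, 0, 0, 0, 0, 0, 0, 0, 0, 0, 0, 0, 0, 0, 0, 0, 0, 0, 0, 0, 0, 0, 0, 0, 0, 0, 0, 0, 0, 0, 0, 0, 0, 0, 0], grip_force=25)

```text
t: 25.55
tool_pos: [0.4187, 0.2614, 0.0055]
orientation: [0.536, 3.094, 0.001]
force: [-1.2, -2.3, 3.7]
opening: 0.0536
gripper_force: 25.0
```

apply_moves(steps=[0, 0, -0.5, 0, 0, 0, 0, 0, 0, -1, 0, 0, 0, 0, 0, 0, -1, 0, 0, 0, 0, 0, 0, -1, 0, 0, 0, 0, 0, 0, -1, 0, 0, 0, 0, 0, 0, 0, 0, 0, 0, 0, 0, 0, 0, 0, 0, 0, 0])

```text
t: 26.13
tool_pos: [0.4196, 0.262, 0.1421]
orientation: [0.535, 3.091, 0.005]
force: [0.3, -0.3, -1.5]
opening: 0.0535
gripper_force: 25.0
```

```bash
python3 - <<'E'
from h import *
s=st(); print(s['gripper_force']); go(.5902,-.0612,.14,-30.7)
E
```

```text
t 26.13 pos [0.4196 0.262  0.1421] ori [0.535 3.091 0.005] op 0.0535 q6 -0.774 F [ 0.3 -0.3 -1.5]
24.999785721302032
shift [-8.98 -8.24  0.07] az -28.16 psi 160.4
```

apply_moves(steps=[-0.748, -0.687, 0, 0, 0, 0, 0, -0.748, -0.687, 0, 0, 0, 0, 0, -0.748, -0.687, 0, 0, 0, 0, 0, -0.748, -0.687, 0, 0, 0, 0, 0, -0.748, -0.687, 0, 0, 0, 0, 0, -0.748, -0.687, 0, 0, 0, 0, 0, -0.748, -0.687, 0, 0, 0, 0, 0, -0.748, -0.687, 0, 0, 0, 0, 0, -0.748, -0.687, 0, 0, 0, 0, 0, -0.748, -0.687, 0, 0, 0, 0, 0, -0.748, -0.687, 0, 0, 0, 0, 0, -0.748, -0.687, 0, 0, 0, 0, 0])

```text
t: 27.13
tool_pos: [0.5878, -0.0634, 0.1372]
orientation: [-0.535, -3.093, -0.0]
force: [0.7, 0.8, -0.8]
opening: 0.0533
gripper_force: 25.0
```

apply_moves(steps=[0, 0, 0, 0, 0, 0.995, 0, 0, 0, 0, 0, 0, 0.995, 0, 0, 0, 0, 0, 0, 0.995, 0, 0, 0, 0, 0, 0, 0.995, 0, 0, 0, 0, 0, 0, 0.995, 0, 0, 0, 0, 0, 0, 0.995, 0, 0, 0, 0, 0, 0, 0.995, 0, 0, 0, 0, 0, 0, 0.995, 0, 0, 0, 0, 0, 0, 0.995, 0, 0, 0, 0, 0, 0, 0.995, 0, 0, 0, 0, 0, 0, 0.995, 0, 0, 0, 0, 0, 0, 0.995, 0])

```text
t: 28.13
tool_pos: [0.5872, -0.0619, 0.1372]
orientation: [-2.25, -2.189, 0.003]
force: [-0.0, 0.4, -1.2]
opening: 0.0537
gripper_force: 25.0
```

apply_moves(steps=[0, 0, 0, 0, 0, 0.995, 0, 0, 0, 0, 0, 0, 0.995, 0, 0, 0, 0, 0, 0, 0.995, 0, 0, 0, 0, 0, 0, 0.995, 0, 0, 0, 0, 0, 0, 0.995, 0, 0, 0, 0, 0, 0, 0.995, 0, 0, 0, 0, 0, 0, 0.995, 0, 0, 0, 0, 0, 0, 0.995, 0, 0, 0, 0, 0, 0, 0.995, 0, 0, 0, 0, 0, 0, 0.995, 0, 0, 0, 0, 0, 0, 0.995, 0, 0, 0, 0, 0, 0, 0.995, 0])

```text
t: 29.13
tool_pos: [0.5872, -0.0619, 0.1372]
orientation: [-3.107, -0.458, 0.005]
force: [-0.4, 0.2, 0.4]
opening: 0.0536
gripper_force: 25.0
```

apply_moves(steps=[0, 0, 0, 0, 0, 0.995, 0, 0, 0, 0, 0, 0, 0.995, 0, 0, 0, 0, 0, 0, 0.995, 0, 0, 0, 0, 0, 0, 0.995, 0, 0, 0, 0, 0, 0, 0.995, 0, 0, 0, 0, 0, 0, 0.995, 0, 0, 0, 0.3, 0, 0, 0.995, 0, 0, 0, 0.3, 0, 0, 0.995, 0, 0, 0, 0, 0, 0, 0, 0, 0, 0, 0, 0, 0, 0, 0, 0, 0, 0, 0, 0, 0, 0, 0])

```text
invalid input
```

```bash
sed -i 's/\.5898-o/.5902-o/; s/-\.0613-o/-.0612-o/' held.py; python3 held.py w12
```

```text
t 29.13 pos [ 0.5872 -0.0619  0.1372] ori [-3.107 -0.458  0.005] op 0.0536 q6 1.086 F [-0.4  0.2  0.4]
held [ 0.5892 -0.0609 16.6033] 15.1 bottom-tcp -0.008 rel [0.002  0.0011]
shift [0.05 0.02 0.91] az 0.4 psi 16.8
```

apply_moves(steps=[0, 0, 0, 0, 0, 0.99, 0, 0, 0, 0, 0, 0, 0.99, 0, 0, 0, 0, 0, 0, 0.99, 0, 0, 0, 0, 0, 0, 0.99, 0, 0, 0, 0, 0, 0, 0.99, 0, 0, 0, 0, 0, 0, 0.99, 0, 0, 0, 0.3, 0, 0, 0.99, 0, 0, 0, 0.3, 0, 0, 0.99, 0, 0, 0, 0, 0, 0, 0, 0, 0, 0, 0, 0, 0, 0, 0])

```text
t: 30.02
tool_pos: [0.5871, -0.0619, 0.1196]
orientation: [3.033, -0.817, -0.006]
force: [-0.1, 0.2, -0.3]
opening: 0.0536
gripper_force: 25.0
```

```bash
python3 held.py w12
```

```text
t 30.02 pos [ 0.5871 -0.0619  0.1196] ori [ 3.033 -0.817 -0.006] op 0.0536 q6 1.905 F [-0.1  0.2 -0.3]
held [ 0.5893 -0.0627 14.956 ] 14.9 bottom-tcp -0.008 rel [ 0.0022 -0.0007]
shift [ 0.02 -0.06  0.32] az 0.13 psi -30.2
```

apply_moves(steps=[0, -0.07, 0.35, 0, 0, 0.12, 0, 0, 0, 0, 0, 0, 0, 0, 0, 0, 0, 0, 0, 0, 0, 0, 0, 0.15, 0, 0, 0, 0, 0, 0, 0.15, 0, 0, 0, 0, 0, 0, 0.15, 0, 0, 0, 0, 0, 0, 0.15, 0, 0, 0, 0, 0, 0, 0, 0, 0, 0, 0])

```text
t: 30.73
tool_pos: [0.5889, -0.0603, 0.0915]
orientation: [3.026, -0.843, -0.002]
force: [0.6, -0.3, -0.9]
opening: 0.054
gripper_force: 25.0
```

Free so far; continue down to contact.

apply_moves(steps=[0, 0, 0.15, 0, 0, 0, 0, 0, 0, 0.15, 0, 0, 0, 0, 0, 0, 0.15, 0, 0, 0, 0, 0, 0, 0.1, 0, 0, 0, 0, 0, 0, 0, 0, 0, 0, 0])

```text
t: 31.15
tool_pos: [0.589, -0.0603, 0.0753]
orientation: [3.026, -0.843, -0.002]
force: [-0.1, 0.0, -1.1]
opening: 0.0538
gripper_force: 25.0
```

apply_moves(steps=[0, 0, 0.08, 0, 0, 0, 0, 0, 0, 0, 0, 0, 0, 0])

```text
t: 31.32
tool_pos: [0.5894, -0.0604, 0.0737]
orientation: [3.026, -0.843, -0.001]
force: [0.1, -0.0, -1.0]
opening: 0.0533
gripper_force: 25.0
```

apply_moves(steps=[0, 0, 0.06, 0, 0, 0, 0, 0, 0, 0.05, 0, 0, 0, 0, 0, 0, 0, 0, 0, 0, 0])

```text
t: 31.57
tool_pos: [0.5899, -0.0605, 0.0725]
orientation: [3.026, -0.843, 0.001]
force: [-7.1, 0.9, 10.8]
opening: 0.0534
gripper_force: 25.0
```

apply_moves(steps=[0, 0, 0, 0, 0, 0, 67, 0, 0, 0, 0, 0, 0, 67, 0, 0, 0, 0, 0, 0, 67, 0, 0, -0.5, 0, 0, 0, 67, 0, 0, -0.9, 0, 0, 0, 67, 0, 0, -0.9, 0, 0, 0, 67, 0, 0, -0.3, 0, 0, 0, 67, 0, 0, 0, 0, 0, 0, 67, 0, 0, 0, 0, 0, 0, 67])

```text
t: 32.32
tool_pos: [0.5898, -0.0605, 0.1485]
orientation: [-3.026, 0.843, -0.001]
force: [-0.1, -0.2, -0.4]
opening: 0.0623
gripper_force: 0.0
```

```bash
python3 - <<'E'
from h import *
s=st(); im=snap('wrist','w13.png'); d=cal('wrist')
for z in(.056,.067,.078): print('placed',z,fit(im,spacer(z),.5905,-.0620,(-15,45),r=.008,d=d))
go(.535,.255,.16,50)
E
```

```text
t 32.32 pos [ 0.5898 -0.0605  0.1485] ori [-3.026e+00  8.430e-01 -1.000e-03] op 0.0623 q6 1.926 F [-0.1 -0.2 -0.4]
placed 0.056 (array([ 0.58885806, -0.06020255, 13.11162318]), np.float64(10.936923964710347))
placed 0.067 (array([ 0.59171479, -0.06178887, 14.0743774 ]), np.float64(11.395739934074683))
placed 0.078 (array([ 0.597406  , -0.065207  , 43.54069904]), np.float64(9.3728907506414))
shift [-6.97 -8.07 -0.43] az -13.53 psi -31.2
```

Three spacers are stacked. Next is half A.

apply_moves(steps=[-0.581, -0.672, -0.04, 0, 0, 0, 67, -0.581, -0.672, -0.04, 0, 0, 0, 67, -0.581, -0.672, -0.04, 0, 0, 0, 67, -0.581, -0.672, -0.04, 0, 0, 0, 67, -0.581, -0.672, -0.04, 0, 0, 0, 67, -0.581, -0.672, -0.04, 0, 0, 0, 67, -0.581, -0.672, -0.04, 0, 0, 0, 67, -0.581, -0.672, -0.04, 0, 0, 0, 67, -0.581, -0.672, -0.04, 0, 0, 0, 67, -0.581, -0.672, -0.04, 0, 0, 0, 67, -0.581, -0.672, 0, 0, 0, 0, 67, -0.581, -0.672, 0, 0, 0, 0, 67])

```text
t: 33.37
tool_pos: [0.5341, 0.2556, 0.1581]
orientation: [3.024, -0.843, -0.005]
force: [-0.4, -0.5, -0.1]
opening: 0.0621
gripper_force: 0.0
```

apply_moves(steps=[0, 0, 0, 0, 0, -0.98, 67, 0, 0, 0, 0, 0, -0.98, 67, 0, 0, 0, 0, 0, -0.98, 67, 0, 0, 0, 0, 0, -0.98, 67, 0, 0, 0, 0, 0, -0.98, 67, 0, 0, 0, 0, 0, -0.98, 67, 0, 0, 0, 0, 0, -0.98, 67, 0, 0, 0, 0, 0, -0.98, 67, 0, 0, 0, 0, 0, -0.98, 67, 0, 0, 0, 0, 0, -0.98, 67, 0, 0, 0, 0, 0, -0.98, 67, 0, 0, 0, 0, 0, -0.98, 67])

```text
t: 34.37
tool_pos: [0.5344, 0.2543, 0.1579]
orientation: [2.955, 1.067, -0.006]
force: [0.1, -1.0, 0.4]
opening: 0.0621
gripper_force: 0.0
```

apply_moves(steps=[0, 0, 0, 0, 0, -0.98, 67, 0, 0, 0, 0, 0, -0.79, 67, 0, 0, 0, 0, 0, 0, 67, 0, 0, 0, 0, 0, 0, 67])

```text
t: 34.7
tool_pos: [0.5347, 0.2545, 0.1587]
orientation: [-2.848, -1.325, 0.005]
force: [-0.5, 0.8, -0.4]
opening: 0.0624
gripper_force: 0.0
```

```bash
cat > lookh.py <<'E'
from h import *
import sys
x,y=map(float,sys.argv[1:3]); nm=sys.argv[3]
s=st(); im=snap('wrist',nm+'.png'); d=cal('wrist'); sh=cv2.resize(im,None,fx=3,fy=3,interpolation=cv2.INTER_CUBIC)
q=.015; blk=seg([(q,q),(-q,q),(-q,-q),(q,-q)],.052)
v,f=fit(im,blk,x,y,(0,90),r=.02,d=d); print('block',np.round(v,4),round(f,1))
R=[]
for k in range(4):
    w,g=fit(im,half(),v[0],v[1],(v[2]+90*k-6,v[2]+90*k+6),r=.005,d=d); R.append((g,w)); print(k,np.round(w,4),round(g,2))
w=max(R,key=lambda r:r[0])[1]
for p in w2pix('wrist',rot(half(),w[2])+[w[0],w[1],0],d): cv2.circle(sh,(int(round(p[0]*3)),int(round(p[1]*3))),1,(0,0,255),-1)
c=w2pix('wrist',[[w[0],w[1],.03]],d)[0]*3; print(c/3)
x0=int(np.clip(c[0]-300,0,1080)); y0=int(np.clip(c[1]-225,0,810)); cv2.imwrite('pics/'+nm+'h.png',sh[y0:y0+450,x0:x0+600])
E
python3 lookh.py .54 .26 w14
```

```text
t 34.7 pos [0.5347 0.2545 0.1587] ori [-2.848 -1.325  0.005] op 0.0624 q6 1.058 F [-0.5  0.8 -0.4]
block [ 0.5421  0.2608 46.2428] 10.9
0 [ 0.542   0.2606 45.3648] 6.56
1 [  0.5403   0.2622 139.2901] 7.91
2 [  0.5422   0.2607 227.3209] 6.46
3 [5.419000e-01 2.609000e-01 3.157398e+02] 7.25
[278.46751822 193.83040581]
```

View pics/w14h.png

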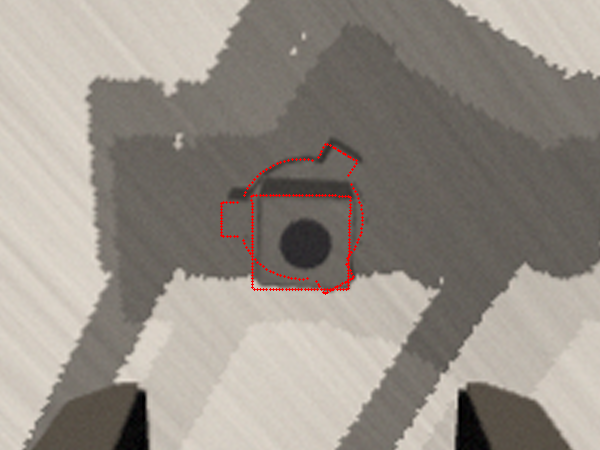

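The half stands at about (0.5415, 0.261). Its lugs show at upper right, left and behind the block, so its yaw is about 139°, which is psi+90. I'll grip it for hub3.

apply_moves(steps=[0.31, 0.03, 0.89, 0, 0, 0, 67, 0, 0, 0.89, 0, 0, 0, 67, 0, 0, 0.89, 0, 0, 0, 67, 0, 0, 0.89, 0, 0, 0, 67, 0, 0, 0.89, 0, 0, 0, 67, 0, 0, 0, 0, 0, 0, 67, 0, 0, 0, 0, 0, 0, 0, 0, 0, 0, 0, 0, 0, 0, 0, 0, 0, 0, 0, 0, 0, 0, 0, 0, 0, 0, 0, 0, 0, 0, 0, 0, 0, 0, 0], grip_force=35)

```text
t: 35.67
tool_pos: [0.5436, 0.2618, 0.0291]
orientation: [2.847, 1.328, 0.005]
force: [-0.1, 0.5, 0.4]
opening: 0.0333
gripper_force: 0.0
```

apply_moves(steps=[0, 0, 0, 0, 0, 0, 0, 0, 0, -0.5, 0, 0, 0, 0, 0, 0, -1, 0, 0, 0, 0, 0, 0, -1, 0, 0, 0, 0, 0, 0, -1, 0, 0, 0, 0, 0, 0, 0, 0, 0, 0, 0, 0, 0, 0, 0, 0, 0, 0])

```text
t: 36.25
tool_pos: [0.544, 0.262, 0.1347]
orientation: [2.847, 1.328, 0.008]
force: [0.5, 0.2, -3.2]
opening: 0.0301
gripper_force: 34.4
```

```bash
python3 - <<'E'
from h import *
s=st(); print(s['gripper_force']); go(.6369,.0685,.135,88.7)
E
```

```text
t 36.25 pos [0.544  0.262  0.1347] ori [2.847 1.328 0.008] op 0.0301 q6 1.062 F [ 0.5  0.2 -3.2]
34.44625675678253
shift [-2.95  6.52 -0.01] az -6.45 psi 50.0
```

apply_moves(steps=[-0.369, 0.815, 0, 0, 0, 0, 0, -0.369, 0.815, 0, 0, 0, 0, 0, -0.369, 0.815, 0, 0, 0, 0, 0, -0.369, 0.815, 0, 0, 0, 0, 0, -0.369, 0.815, 0, 0, 0, 0, 0, -0.369, 0.815, 0, 0, 0, 0, 0, -0.369, 0.815, 0, 0, 0, 0, 0, -0.369, 0.815, 0, 0, 0, 0, 0, 0, 0, 0, 0, 0, -0.92, 0, 0, 0, 0, 0, 0, -0.92, 0, 0, 0, 0, 0, 0, -0.92, 0, 0, 0, 0, 0, 0, -0.92, 0])

```text
t: 37.25
tool_pos: [0.6337, 0.0674, 0.129]
orientation: [-2.534, -1.852, 0.006]
force: [-0.1, -0.0, -3.0]
opening: 0.0303
gripper_force: 34.4
```

apply_moves(steps=[0, 0, 0, 0, 0, -0.92, 0, 0, 0, 0, 0, 0, -0.92, 0, 0, 0, 0, 0, 0, -0.92, 0, 0, 0, 0, 0, 0, 0, 0, 0, 0, 0, 0, 0, 0, 0, 0, 0, 0, 0, 0, 0, 0])

```text
t: 37.75
tool_pos: [0.6346, 0.0678, 0.1307]
orientation: [-2.25, -2.191, 0.003]
force: [0.1, 0.7, -3.1]
opening: 0.0297
gripper_force: 34.4
```

```bash
cat > heldh.py <<'E'
from h import *
import sys
nm,hx,hy,hp,lug=sys.argv[1],*map(float,sys.argv[2:6])   # lug: half yaw minus psi
s=st(); im=snap('wrist',nm+'.png'); d=cal('wrist'); p=np.array(s['tool_pos']); ps=psi(s)
q=.015; blk=seg([(q,q),(-q,q),(-q,-q),(q,-q)],0)
for dz in(-.029,-.026):
    v,f=fit(im,blk+[0,0,p[2]+dz+.052],p[0],p[1],(ps-4,ps+4),r=.006,d=d); w,g=fit(im,half(p[2]+dz),p[0],p[1],(ps+lug-4,ps+lug+4),r=.006,d=d)
    a=np.radians(ps); X=np.array([np.cos(a),np.sin(a)]); Y=np.array([np.sin(a),-np.cos(a)])
    print(dz,'held blk tool xy mm',np.round([1e3*(v[:2]-p[:2])@X,1e3*(v[:2]-p[:2])@Y],1),round(f,1),'half',np.round([1e3*(w[:2]-p[:2])@X,1e3*(w[:2]-p[:2])@Y],1),round(g,1))
v,f=fit(im,hub(),hx,hy,(hp-12,hp+12),r=.004,d=d); print('hub',np.round(v,4),round(f,1))
go(hx,hy,.11,hp)
E
python3 heldh.py w15 .6369 .0685 -1.3 90
```

```text
t 37.75 pos [0.6346 0.0678 0.1307] ori [-2.25  -2.191  0.003] op 0.0297 q6 0.053 F [ 0.1  0.7 -3.1]
-0.029 held blk tool xy mm [-0.8 -0.1] 15.1 half [-1.1 -0.1] 10.7
-0.026 held blk tool xy mm [1.  0.4] 13.5 half [ 1.6 -0.7] 9.4
hub [  0.6408   0.0725 -11.0949] 11.6
shift [0.02 0.07 0.7 ] az 14.97 psi 88.5
```

View pics/w15.png

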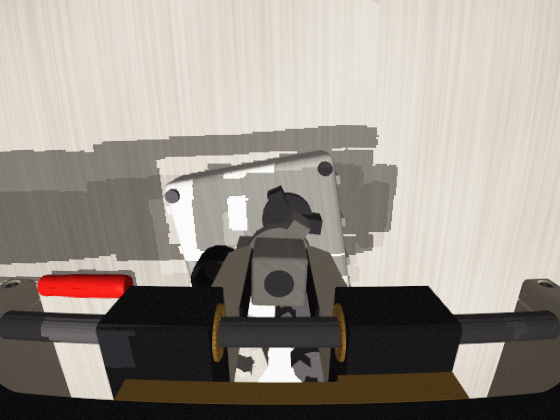

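```bash
python3 - <<'E'
from h import *
im=cv2.imread('pics/w15.png'); d=cal('wrist'); sh=cv2.resize(im,None,fx=3,fy=3,interpolation=cv2.INTER_CUBIC)
# visible points only: lug tops incl. inner edges, in rows<232
for r in(.0015,.003,.005):
    res=[]
    for h0 in np.arange(-40,41,4):
        M=hub(); P=w2pix('wrist',rot(M,h0)+[.6367,.0687,0],d); ok=(P[:,1]<234)
        v,f=fit(im,M[ok],.6367,.0687,(h0-3,h0+3),r=r,d=d); res.append((f,*v,ok.sum()))
    res.sort(reverse=True); print(r,[np.round(x,4).tolist() for x in res[:3]])
v=res[0][1:4]
for p in w2pix('wrist',rot(hub(),v[2])+[v[0],v[1],0],d): cv2.circle(sh,(int(round(p[0]*3)),int(round(p[1]*3))),1,(0,0,255),-1)
cv2.imwrite('pics/w15h.png',sh[480:930,560:1160])
E
```

```text
0.0015 [[7.3114, 0.6382, 0.069, -34.9906, 106.0], [7.0032, 0.6382, 0.0686, -35.5129, 107.0], [6.7331, 0.6382, 0.0686, -37.0047, 106.0]]
0.003 [[11.8825, 0.6397, 0.0717, -11.3253, 107.0], [11.8472, 0.6397, 0.0717, -10.9348, 109.0], [11.5226, 0.6397, 0.0717, -13.061, 106.0]]
0.005 [[16.5875, 0.6409, 0.0732, -8.5766, 109.0], [16.3794, 0.6409, 0.0732, -9.0228, 107.0], [15.9014, 0.641, 0.0733, -6.9893, 116.0]]
```

View pics/w15h.png

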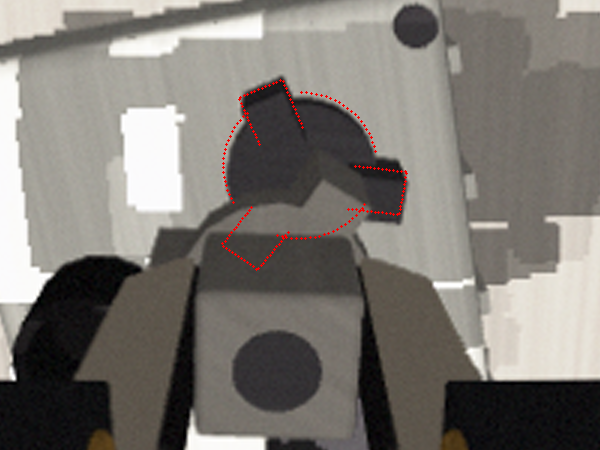

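apply_moves(steps=[-0.65, 0, 0, 0, 0, 0, 0, -0.65, 0, 0, 0, 0, 0, 0, 0, 0, 0, 0, 0, 0, 0, 0, 0, 0, 0, 0, 0, 0, 0, 0, 0, 0, 0, 0, 0])

```text
t: 38.22
tool_pos: [0.6344, 0.0291, 0.1321]
orientation: [-2.248, -2.194, -0.0]
force: [-0.4, -0.1, -3.5]
opening: 0.0296
gripper_force: 34.4
```

```bash
python3 - <<'E'
from h import *
s=st(); d=cal('wrist'); im=snap('wrist','w16.png')
for n,M,p,z in[('hub',hub(),(.638,.070),0),('disc',circ(.021,.059),(.638,.070),0),('lugs',lugs([.071],.013),(.638,.070),0)]:
    v,f=fit(im,M,*p,(-40,40),r=.008,d=d); print(n,np.round(v,4),round(f,1))
for n,loc in[('top','x')]:
    sh=cv2.resize(im,None,fx=3,fy=3,interpolation=cv2.INTER_CUBIC)
c=w2pix('wrist',[[.638,.07,.06]],d)[0]; print(c)
E
```

```text
t 38.22 pos [0.6344 0.0291 0.1321] ori [-2.248 -2.194 -0.   ] op 0.0296 q6 -0.011 F [-0.4 -0.1 -3.5]
hub [ 0.6408  0.0707 -9.2478] 19.9
disc [ 0.6411  0.0706 -0.8717] 17.3
lugs [ 0.6407  0.0708 -9.2883] 17.9
[282.40808151 173.03753175]
```

Unobstructed, all the fits agree: hub3 is at (0.6408, 0.0707) with phase -9.3°. Align and lower.

apply_moves(steps=[0.71, 0.09, 0, 0, 0, 0, 0, 0.71, 0.09, 0, 0, 0, 0.66, 0, 0, 0, 0.3, 0, 0, 0.66, 0, 0, 0, 0.4, 0, 0, 0, 0, 0, 0, 0, 0, 0, 0, 0, 0, 0, 0, 0, 0, 0, 0, 0, 0, 0, 0, 0, 0, 0])

```text
t: 38.85
tool_pos: [0.6405, 0.071, 0.1109]
orientation: [-2.392, -2.036, 0.001]
force: [0.1, -0.0, -1.8]
opening: 0.0299
gripper_force: 34.4
```

```bash
python3 - <<'E'
from h import *
s=st(); go(.6408,.0717,.1,80.7); import time
p=robot.read_state()['tool_pos']; print(p)
E
```

```text
t 38.85 pos [0.6405 0.071  0.1109] ori [-2.392e+00 -2.036e+00  1.000e-03] op 0.0299 q6 0.191 F [ 0.1 -0.  -1.8]
shift [0.02 0.   0.36] az 0.02 psi 80.8
[0.64054061 0.07100617 0.11093343]
```

apply_moves(steps=[0.02, 0, 0.15, 0, 0, 0, 0, 0, 0, 0.15, 0, 0, 0, 0, 0, 0, 0.1, 0, 0, 0, 0, 0, 0, 0.1, 0, 0, 0, 0, 0, 0, 0, 0, 0, 0, 0])

```text
t: 39.27
tool_pos: [0.6406, 0.0717, 0.0953]
orientation: [-2.393, -2.035, 0.001]
force: [0.3, -0.6, -4.0]
opening: 0.0303
gripper_force: 34.4
```

apply_moves(steps=[0, 0, 0.1, 0, 0, 0, 0, 0, 0, 0.1, 0, 0, 0, 0, 0, 0, 0.05, 0, 0, 0, 0, 0, 0, 0, 0, 0, 0, 0])

```text
t: 39.6
tool_pos: [0.6408, 0.0718, 0.0883]
orientation: [-2.393, -2.035, 0.001]
force: [0.1, -0.9, -2.6]
opening: 0.0298
gripper_force: 34.4
```

apply_moves(steps=[0, 0, 0.07, 0, 0, 0, 0, 0, 0, 0.06, 0, 0, 0, 0, 0, 0, 0, 0, 0, 0, 0])

```text
t: 39.85
tool_pos: [0.6412, 0.0719, 0.0878]
orientation: [2.393, 2.035, 0.001]
force: [-10.0, -0.2, 16.0]
opening: 0.0303
gripper_force: 34.5
```

apply_moves(steps=[0, 0, 0, 0, 0, 0, 55, 0, 0, 0, 0, 0, 0, 55, 0, 0, 0, 0, 0, 0, 55, 0, 0, -0.5, 0, 0, 0, 55, 0, 0, -1, 0, 0, 0, 55, 0, 0, -1, 0, 0, 0, 55, 0, 0, -0.4, 0, 0, 0, 55])

```text
t: 40.43
tool_pos: [0.643, 0.0721, 0.1766]
orientation: [2.391, 2.033, 0.007]
force: [0.1, 0.7, 0.9]
opening: 0.0512
gripper_force: 0.0
```

apply_moves(steps=[-1, 0, 0, 0, 0, 0, 60, -1, 0, 0, 0, 0, 0, 60, -1, 0, 0, 0, 0, 0, 60, -1, 0, 0, 0, 0, 0, 60, -1, 0, 0, 0, 0, 0, 60, -1, 0, 0, 0, 0, 0, 60, 0, 0, 0, 0, 0, 0, 60, 0, 0, 0, 0, 0, 0, 60])

```text
t: 41.1
tool_pos: [0.6116, -0.1072, 0.1712]
orientation: [-2.396, -2.031, 0.0]
force: [-0.2, 0.9, 0.6]
opening: 0.0557
gripper_force: 0.0
```

```bash
python3 - <<'E'
from h import *
s=st(); d=cal('wrist'); im=snap('wrist','w17.png'); print(psi())
v,f=fit(im,half(.059),.6408,.0707,(150,190),r=.006,d=d); print('half3',np.round(v,4),round(f,1))
v,f=fit(im,hub(),.653,-.0085,(-60,60),r=.007,d=d); print('hub2',np.round(v,4),round(f,1))
v,f=fit(im,hub(),.666,-.0875,(-60,60),r=.007,d=d); print('hub1',np.round(v,4),round(f,1))
v,f=fit(im,np.vstack([circ(.021,.075),circ(.0165,.075)]),.577,.021,(-1,1),r=.006,d=d); print('neck',np.round(v,4),round(f,1))
v,f=fit(im,spacer(.067),.5905,-.0615,(0,30),r=.006,d=d); print('sp',np.round(v,4),round(f,1))
cv2.imwrite('pics/w17c.png',im)
E
```

```text
t 41.1 pos [ 0.6116 -0.1072  0.1712] ori [-2.396 -2.031  0.   ] op 0.0557 q6 -0.092 F [-0.2  0.9  0.6]
80.66823741242126
half3 [6.404000e-01 6.940000e-02 1.674272e+02] 3.9
hub2 [ 6.5230e-01 -9.9000e-03 -2.4007e+01] 19.6
hub1 [ 0.665  -0.0874 16.417 ] 17.1
neck [ 0.5798  0.0217 -0.0707] 13.8
sp [ 0.5917 -0.0615 12.3916] 12.9
```

Hub1, hub2 and the neck are remeasured and consistent. Next is spacer D.

apply_moves(steps=[-0.855, -0.31, 0, 0, 0, 0, 85, -0.855, -0.31, 0, 0, 0, 0, 85, -0.855, -0.31, 0, 0, 0, 0, 85, -0.855, -0.31, 0, 0, 0, 0, 85, -0.855, -0.31, 0, 0, 0, 0, 85, -0.855, -0.31, 0, 0, 0, 0, 85, 0, 0, 0.5, 0, 0, 0, 85, 0, 0, 0.5, 0, 0, 0, 85, 0, 0, 0, 0, 0, 0, 85, 0, 0, 0, 0, 0, 0, 85])

```text
t: 41.98
tool_pos: [0.532, -0.2471, 0.1408]
orientation: [-2.39, -2.035, 0.001]
force: [1.0, -0.5, 0.9]
opening: 0.0788
gripper_force: 0.0
```

```bash
python3 - <<'E'
from h import *
s=st(); d=cal('wrist'); im=snap('wrist','w18.png')
e=eyes.place_of('wrist','spacer1_mid'); print([(np.round(x['xy'],1),round(x['conf'],2),np.round(pix2w('wrist',x['xy'],.0055,d)[0],3)) for x in e])
v,f=fit(im,spacer(),.535,-.25,r=.02,d=d); print(np.round(v,4),f)
go(v[0],v[1],.0035,v[2]+135)
v,f=fit(im,bung(),.4,-.243,(-1,1),r=.02,d=d); print('bung',np.round(v,4),f)
E
```

```text
t 41.98 pos [ 0.532  -0.2471  0.1408] ori [-2.390e+00 -2.035e+00  1.000e-03] op 0.0788 q6 -0.362 F [ 1.  -0.5  0.9]
[]
[  0.5265  -0.2496 -34.2877] 4.225333749387464
shift [-0.09 -0.21  4.64] az -3.31 psi 80.8
bung [ 0.4011 -0.2465  0.7021] 17.44373916120342
```

I've used all my picture views, so I'll verify numerically.

```bash
python3 - <<'E'
from h import *
d=cal('wrist'); im=cv2.imread('pics/w18.png')
for sd in(2,3):
    v,f=fit(im,spacer(),.535,-.25,r=.03,d=d,seed=sd); print(np.round(v,4),round(f,2))
for y0 in range(-180,180,45):
    w,g=fit(im,spacer(),v[0],v[1],(v[2]+y0-8,v[2]+y0+8),r=.004,d=d); print(np.round(w,4),round(g,2))
print(w2pix('wrist',[[*v[:2],.011]],d))
t=snap('top','t2.png'); dt=cal('top')
e=eyes.place_of('top','spacer1_mid'); print([(np.round(pix2w('top',x['xy'],.0055,dt)[0],3),round(x['conf'],2)) for x in e])
e=eyes.search_frame('top','spacer1_mid'); print([(np.round(pix2w('top',np.array(x['rect'][:2])+np.array(x['rect'][2:])/2,.0055,dt)[0],3),round(x['conf'],2)) for x in e])
v2,f2=fit(t,seg([(R8*np.cos(np.radians(22.5+45*i)),R8*np.sin(np.radians(22.5+45*i))) for i in range(8)],.011),.535,-.25,(-22,22),r=.04,cam='top',d=dt); print('top',np.round(v2,4),round(f2,2))
E
```

```text
[ 0.5404 -0.2299  0.4909] 4.45
[  0.5384  -0.23   173.3488] 4.56
[ 0.5404 -0.23    0.4903] 4.45
[ 0.5383 -0.2303 36.4456] 4.29
[ 0.5381 -0.2302 82.7084] 4.02
[  0.5405  -0.2299 135.2592] 4.26
[  0.5384  -0.23   173.3485] 4.56
[  0.5406  -0.2299 226.0981] 4.38
[ 5.403000e-01 -2.299000e-01  2.704838e+02] 4.37
[ 5.405000e-01 -2.299000e-01  3.149276e+02] 4.36
[[281.41304563 184.85415609]]
[(array([ 0.598, -0.062,  0.006]), 0.37)]
[]
top [  0.5572  -0.2791 -11.3528] 9.17
```

```bash
python3 - <<'E'
from h import *
d=cal('wrist'); im=cv2.imread('pics/w18.png')
res=[]
for x in np.arange(.42,.66,.04):
    for y in np.arange(-.37,-.13,.04):
        p=w2pix('wrist',[[x,y,.011]],d)[0]
        if not(10<p[0]<550 and 10<p[1]<300): continue
        v,f=fit(im,spacer(),x,y,r=.022,d=d); res.append((round(f,2),*np.round(v,4),*np.round(w2pix('wrist',[[*v[:2],.011]],d)[0])))
res.sort(reverse=True)
for r in res[:8]: print(*r)
E
```

```text
10.48 0.5581 -0.3691 150.5994 318.0 300.0
9.43 0.4409 -0.3446 -135.077 212.0 296.0
9.43 0.4409 -0.3446 -135.078 212.0 296.0
8.93 0.4019 -0.2516 36.2912 156.0 225.0
8.12 0.5646 -0.3331 -143.2637 320.0 272.0
8.01 0.6018 -0.3375 -110.7748 354.0 270.0
8.01 0.4393 -0.3108 48.4853 204.0 270.0
7.61 0.4271 -0.301 91.3315 191.0 264.0
```

The spacer is hidden or has moved, so I'll take the bung first. That clears the top camera's view.

apply_moves(steps=[-0.12, -0.72, 0, 0, 0, 0, 55, -0.12, -0.72, 0, 0, 0, 0, 55, -0.12, -0.72, 0, 0, 0, 0, 55, -0.12, -0.72, 0, 0, 0, 0, 55, -0.12, -0.72, 0, 0, 0, 0, 55, -0.12, -0.72, 0, 0, 0, 0, 55, 0, 0, 0, 0, 0, 0, 55, 0, 0, 0, 0, 0, 0, 55])

```text
t: 42.9
tool_pos: [0.4009, -0.2495, 0.1427]
orientation: [2.393, 2.033, 0.001]
force: [0.3, 0.1, -0.1]
opening: 0.0515
gripper_force: 0.0
```

```bash
python3 - <<'E'
from h import *
s=st(); d=cal('wrist'); im=snap('wrist','w19.png')
v,f=fit(im,bung(),.401,-.2465,(-1,1),r=.012,d=d); print('bung',np.round(v,4),f); go(v[0],v[1],.032)
res=[]
for x in np.arange(.38,.68,.04):
    for y in np.arange(-.37,-.09,.04):
        p=w2pix('wrist',[[x,y,.011]],d)[0]
        if not(10<p[0]<550 and 10<p[1]<290): continue
        w,g=fit(im,spacer(),x,y,r=.022,d=d); res.append((round(g,2),*np.round(w,4),*np.round(w2pix('wrist',[[*w[:2],.011]],d)[0])))
res.sort(reverse=True)
for r in res[:6]: print(*r)
t=snap('top','t3.png'); dt=cal('top')
e=eyes.place_of('top','spacer1_mid'); print([(np.round(pix2w('top',x['xy'],.0055,dt)[0],3),round(x['conf'],2)) for x in e])
a=cv2.imread('pics/top0.png'); df=np.abs(t.astype(int)-a).sum(2); u=w2pix('top',[[.535,-.25,.01]],dt)[0].astype(int)
print('diff at old place',df[u[1]-8:u[1]+9,u[0]-8:u[0]+9].mean(), df[u[1]-35:u[1]+36:5,u[0]-35:u[0]+36:5].tolist())
E
```

```text
t 42.9 pos [ 0.4009 -0.2495  0.1427] ori [2.393e+00 2.033e+00 1.000e-03] op 0.0515 q6 -0.503 F [ 0.3  0.1 -0.1]
bung [ 0.3988 -0.247  -0.983 ] 14.78719937346246
shift [ 0.07 -0.1   3.69] az 0 psi 80.7
11.14 0.5364 -0.2502 101.3785 412.0 182.0
10.27 0.5441 -0.3676 48.7064 421.0 282.0
8.9 0.4431 -0.3342 109.2422 329.0 270.0
8.48 0.6399 -0.392 168.7489 501.0 287.0
8.48 0.6399 -0.392 168.3334 501.0 287.0
8.21 0.3926 -0.2488 153.2614 271.0 203.0
[(array([ 0.598, -0.073,  0.006]), 0.37)]
diff at old place 32.806228373702425 [[23, 21, 15, 25, 22, 29, 25, 10, 28, 18, 19, 24, 17, 19, 16], [23, 23, 22, 21, 25, 19, 31, 20, 22, 30, 16, 5, 17, 18, 11], [32, 17, 17, 24, 10, 25, 26, 27, 24, 27, 31, 28, 21, 17, 19], [11, 22, 21, 19, 25, 16, 13, 17, 16, 8, 18, 18, 15, 21, 12], [21, 20, 27, 22, 25, 24, 26, 20, 11, 24, 3, 7, 22, 26, 18], [30, 23, 23, 19, 28, 27, 15, 14, 27, 23, 20, 17, 12, 22, 12], [12, 21, 7, 19, 23, 21, 13, 10, 12, 20, 16, 22, 17, 12, 22], [11, 17, 21, 16, 20, 26, 27, 18, 17, 29, 19, 11, 23, 24, 164], [15, 8, 8, 24, 25, 75, 5, 7, 21, 196, 240, 148, 163, 231, 127], [25, 15, 20, 19, 113, 118, 102, 171, 153, 275, 274, 202, 262, 149, 26], [31, 27, 16, 64, 109, 114, 124, 145, 146, 257, 274, 284, 248, 56, 34], [18, 27, 19, 133, 112, 110, 143, 146, 149, 229, 283, 276, 70, 57, 70], [27, 12, 119, 123, 123, 131, 164, 155, 215, 295, 277, 133, 37, 39, 44], [12, 101, 122, 116, 131, 153, 149, 159, 266, 272, 181, 35, 34, 31, 22], [52, 141, 122, 126, 143, 153, 148, 150, 228, 245, 161, 31, 87, 36, 25]]
```

Spacer D is still at (0.5364, -0.2502), yaw 101°. I'll grip the bung now.

apply_moves(steps=[0.075, -0.06, 0.75, 0, 0, 0, 55, 0, 0, 0.75, 0, 0, 0, 55, 0, 0, 0.75, 0, 0, 0, 55, 0, 0, 0.75, 0, 0, 0, 55, 0, 0, 0.65, 0, 0, 0, 55, 0, 0, 0, 0, 0, 0, 55, 0, 0, 0, 0, 0, 0, 0, 0, 0, 0, 0, 0, 0, 0, 0, 0, 0, 0, 0, 0, 0, 0, 0, 0, 0, 0, 0, 0, 0, 0, 0, 0, 0, 0, 0], grip_force=30)

```text
t: 43.97
tool_pos: [0.4003, -0.2473, 0.0336]
orientation: [2.392, 2.034, 0.001]
force: [-0.3, -0.1, -0.4]
opening: 0.0226
gripper_force: 0.0
```

apply_moves(steps=[0, 0, 0, 0, 0, 0, 0, 0, 0, 0, 0, 0, 0, 0, 0, 0, -0.5, 0, 0, 0, 0, 0, 0, -1, 0, 0, 0, 0, 0, 0, -1, 0, 0, 0, 0, 0, 0, -1, 0, 0, 0, 0, 0, 0, 0, 0, 0, 0, 0, 0, 0, 0, 0, 0, 0, 0])

```text
t: 44.63
tool_pos: [0.4007, -0.2477, 0.1395]
orientation: [2.39, 2.032, 0.001]
force: [-0.6, 0.6, -1.1]
opening: 0.0191
gripper_force: 29.9
```

```bash
python3 - <<'E'
from h import *
s=st(); print(s['gripper_force']); d=cal('wrist'); im=snap('wrist','w20.png'); p=s['tool_pos']
for dz in(-.032,-.036): print(dz,fit(im,bung(p[2]+dz),p[0],p[1],(-1,1),r=.008,d=d))
go(.5798,.0217,.14)
E
```

```text
t 44.63 pos [ 0.4007 -0.2477  0.1395] ori [2.390e+00 2.032e+00 1.000e-03] op 0.0191 q6 -0.501 F [-0.6  0.6 -1.1]
29.945153295993805
-0.032 (array([ 0.40023191, -0.24655706, -0.93361998]), np.float64(11.370359058020727))
-0.036 (array([ 0.3999522 , -0.24797448,  0.29738567]), np.float64(11.402989430027123))
shift [ 9.8   4.49 -0.08] az 0 psi 80.8
```

apply_moves(steps=[0.891, 0.408, 0, 0, 0, 0, 0, 0.891, 0.408, 0, 0, 0, 0, 0, 0.891, 0.408, 0, 0, 0, 0, 0, 0.891, 0.408, 0, 0, 0, 0, 0, 0.891, 0.408, 0, 0, 0, 0, 0, 0.891, 0.408, 0, 0, 0, 0, 0, 0.891, 0.408, 0, 0, 0, 0, 0, 0.891, 0.408, 0, 0, 0, 0, 0, 0.891, 0.408, 0, 0, 0, 0, 0, 0.891, 0.408, 0, 0, 0, 0, 0, 0.891, 0.408, 0, 0, 0, 0, 0])

```text
t: 45.6
tool_pos: [0.5787, 0.0234, 0.1347]
orientation: [-2.391, -2.033, 0.004]
force: [0.5, -0.8, -1.1]
opening: 0.0196
gripper_force: 29.9
```

apply_moves(steps=[0, 0, 0, 0, 0, 0, 0, 0, 0, 0, 0, 0, 0, 0, 0, 0, 0, 0, 0, 0, 0])

```text
t: 45.85
tool_pos: [0.5781, 0.0218, 0.1353]
orientation: [-2.391, -2.034, 0.005]
force: [1.0, 0.2, -0.5]
opening: 0.0193
gripper_force: 29.9
```

```bash
python3 - <<'E'
from h import *
s=st(); go(.5798,.0217,.11)
E
```

```text
t 45.85 pos [0.5781 0.0218 0.1353] ori [-2.391 -2.034  0.005] op 0.0193 q6 0.11 F [ 1.   0.2 -0.5]
shift [0.01 0.06 0.84] az 0 psi 80.8
```

apply_moves(steps=[0.01, 0.06, 0.3, 0, 0, 0, 0, 0, 0, 0.3, 0, 0, 0, 0, 0, 0, 0.3, 0, 0, 0, 0, 0, 0, 0.3, 0, 0, 0, 0, 0, 0, 0.2, 0, 0, 0, 0, 0, 0, 0, 0, 0, 0, 0])

```text
t: 46.35
tool_pos: [0.5798, 0.0217, 0.0928]
orientation: [-2.392, -2.033, 0.004]
force: [-0.3, -0.2, -1.5]
opening: 0.0191
gripper_force: 29.9
```

apply_moves(steps=[0, 0, 0.1, 0, 0, 0, 0, 0, 0, 0.1, 0, 0, 0, 0, 0, 0, 0, 0, 0, 0, 0])

```text
t: 46.6
tool_pos: [0.5814, 0.0219, 0.0891]
orientation: [-2.393, -2.035, 0.0]
force: [0.1, -0.4, -1.6]
opening: 0.0192
gripper_force: 29.9
```

apply_moves(steps=[0, 0, 0.08, 0, 0, 0, 0, 0, 0, 0.08, 0, 0, 0, 0, 0, 0, 0, 0, 0, 0, 0])

```text
t: 46.85
tool_pos: [0.5815, 0.0221, 0.0846]
orientation: [2.393, 2.035, 0.001]
force: [-0.9, 0.8, -0.5]
opening: 0.0194
gripper_force: 29.9
```

apply_moves(steps=[0, 0, 0.05, 0, 0, 0, 0, 0, 0, 0, 0, 0, 0, 0])

```text
t: 47.02
tool_pos: [0.5815, 0.0221, 0.0844]
orientation: [2.393, 2.035, 0.001]
force: [-6.2, 1.1, 9.4]
opening: 0.0195
gripper_force: 30.0
```

apply_moves(steps=[0, 0, 0, 0, 0, 0, 45, 0, 0, 0, 0, 0, 0, 45, 0, 0, 0, 0, 0, 0, 45, 0, 0, -0.5, 0, 0, 0, 45, 0, 0, -1, 0, 0, 0, 45, 0, 0, -1, 0, 0, 0, 45, 0, 0, -0.3, 0, 0, 0, 45, -0.8, 0, 0, 0, 0, 0, 45, 0, 0, 0, 0, 0, 0, 45, 0, 0, 0, 0, 0, 0, 45])

```text
t: 47.85
tool_pos: [0.5774, -0.0025, 0.1666]
orientation: [2.395, 2.033, -0.0]
force: [-0.2, 0.7, -0.9]
opening: 0.0419
gripper_force: 0.0
```

```bash
python3 - <<'E'
from h import *
s=st(); d=cal('wrist'); im=snap('wrist','w21.png')
for z in(.051,.056,.061): print(z,fit(im,bung(z),.580,.022,(-1,1),r=.008,d=d))
go(.5364,-.2502,.13,56.4)
E
```

```text
t 47.85 pos [ 0.5774 -0.0025  0.1666] ori [ 2.395  2.033 -0.   ] op 0.0419 q6 0.07 F [-0.2  0.7 -0.9]
0.051 (array([ 0.58065059,  0.02351245, -0.97545051]), np.float64(14.601006721664822))
0.056 (array([ 0.5809179 ,  0.02434494, -0.05120282]), np.float64(14.240686260244818))
0.061 (array([0.58100461, 0.02516919, 0.65737431]), np.float64(13.03985484338555))
shift [-8.39 -0.    1.21] az 4.05 psi 80.7
```

The bung is seated, fitting best at z 0.051. Back to spacer D.

apply_moves(steps=[-0.84, 0, 0, 0, 0, 0, 85, -0.84, 0, 0, 0, 0, 0, 85, -0.84, 0, 0, 0, 0, 0, 85, -0.84, 0, 0, 0, 0, 0, 85, -0.84, 0, 0, 0, 0, 0, 85, -0.84, 0, 0, 0, 0, 0, 85, -0.84, 0, 0, 0, 0, 0, 85, -0.84, 0, 0, 0, 0, 0, 85, -0.84, 0, 0, 0, 0, 0, 85, -0.84, 0, 0, 0, 0, 0, 85, 0, 0, 0.3, 0, 0, 0.82, 85, 0, 0, 0.3, 0, 0, 0.81, 85])

```text
t: 48.9
tool_pos: [0.537, -0.2516, 0.1485]
orientation: [2.563, 1.816, 0.0]
force: [-0.2, 0.4, 0.3]
opening: 0.0788
gripper_force: 0.0
```

apply_moves(steps=[0, 0, 0.3, 0, 0, 0.81, 85, 0, 0, 0.3, 0, 0, 0.81, 85, 0, 0, 0, 0, 0, 0.81, 85, 0, 0, 0, 0, 0, 0, 85, 0, 0, 0, 0, 0, 0, 85])

```text
t: 49.32
tool_pos: [0.537, -0.2499, 0.1303]
orientation: [-2.766, -1.488, 0.001]
force: [-0.2, -0.2, 0.1]
opening: 0.079
gripper_force: 0.0
```

```bash
python3 look.py .5364 -.2502 101.4 -45 w22; python3 - <<'E'
from h import *
d=cal('wrist'); im=cv2.imread('pics/w22.png')
for y0 in range(-180,180,45): 
    w,g=fit(im,spacer(),.5364,-.2502,(101.4+y0-8,101.4+y0+8),r=.006,d=d); print(np.round(w,4),round(g,2))
E
```

```text
t 49.32 pos [ 0.537  -0.2499  0.1303] ori [-2.766e+00 -1.488e+00  1.000e-03] op 0.079 q6 0.061 F [-0.2 -0.2  0.1]
spacer [  0.5366  -0.2566 101.5928] 3.98
[]
shift [-0.19  0.1   4.25] az -0.01 psi 56.6
[  0.5369  -0.2562 -81.7933] 3.68
[  0.5304  -0.2527 -33.4701] 3.77
[ 0.5372 -0.251  12.3921] 3.74
[ 0.5304 -0.2527 56.5116] 3.7
[  0.5371  -0.251  102.1759] 4.03
[  0.5373  -0.251  147.5182] 3.75
[  0.5306  -0.2528 191.499 ] 3.51
[  0.5372  -0.2562 235.2268] 3.58
```

The local optimum (0.5371, -0.251, 102.2°) agrees with the earlier clear view. Grasp.

apply_moves(steps=[-0.03, 0.02, 0.85, 0, 0, -0.05, 85, 0, 0, 0.85, 0, 0, 0, 85, 0, 0, 0.85, 0, 0, 0, 85, 0, 0, 0.85, 0, 0, 0, 85, 0, 0, 0.82, 0, 0, 0, 85, 0, 0, 0, 0, 0, 0, 85, 0, 0, 0, 0, 0, 0, 0, 0, 0, 0, 0, 0, 0, 0, 0, 0, 0, 0, 0, 0, 0, 0, 0, 0, 0, 0, 0, 0, 0, 0, 0, 0, 0, 0, 0], grip_force=25)

```text
t: 50.33
tool_pos: [0.5374, -0.2517, 0.0051]
orientation: [2.764, 1.492, 0.001]
force: [0.6, 1.0, 1.3]
opening: 0.0535
gripper_force: 25.0
```

apply_moves(steps=[0, 0, -0.5, 0, 0, 0, 0, 0, 0, -1, 0, 0, 0, 0, 0, 0, -1, 0, 0, 0, 0, 0, 0, -1, 0, 0, 0, 0, 0, 0, -1, 0, 0, 0, 0, 0, 0, 0, 0, 0, 0, 0, 0, 0, 0, 0, 0, 0, 0])

```text
t: 50.92
tool_pos: [0.5386, -0.2525, 0.1424]
orientation: [2.761, 1.49, 0.004]
force: [0.6, 0.3, -1.1]
opening: 0.0535
gripper_force: 25.0
```

```bash
python3 - <<'E'
from h import *
s=st(); print(s['gripper_force']); go(.5895,-.0605,.145,-30.7)
im=snap('wrist','w23.png'); d=cal('wrist'); p=np.array(s['tool_pos']); a=np.radians(psi(s)); X=np.array([np.cos(a),np.sin(a)]); Y=np.array([np.sin(a),-np.cos(a)])
for y0 in range(-180,180,45):
    v,f=fit(im,spacer(p[2]-.005),p[0],p[1],(psi(s)+45+y0-6,psi(s)+45+y0+6),r=.006,d=d); print(round(v[2]-psi(s)),np.round([1e3*(v[:2]-p[:2])@X,1e3*(v[:2]-p[:2])@Y],1),round(f,2))
E
```

```text
t 50.92 pos [ 0.5386 -0.2525  0.1424] ori [2.761 1.49  0.004] op 0.0535 q6 0.057 F [ 0.6  0.3 -1.1]
24.99822735786438
shift [ 6.28 -2.1  -0.09] az 14.57 psi 56.7
-138 [ 3.5 -1.6] 13.32
-92 [ 3.4 -1.6] 13.46
-48 [ 3.5 -1.6] 13.34
3 [ 3.7 -2.6] 13.22
43 [ 3.3 -1.6] 14.15
93 [ 3.6 -2.6] 13.36
133 [ 3.5 -1.6] 13.47
177 [ 3.5 -1.6] 13.46
```

apply_moves(steps=[0.785, -0.263, 0, 0, 0, 0, 0, 0.785, -0.263, 0, 0, 0, 0, 0, 0.785, -0.263, 0, 0, 0, 0, 0, 0.785, -0.263, 0, 0, 0, 0, 0, 0.785, -0.263, 0, 0, 0, 0, 0, 0.785, -0.263, 0, 0, 0, 0, 0, 0.785, -0.263, 0, 0, 0, 0, 0, 0.785, -0.263, 0, 0, 0, 0, 0, 0, 0, 0, 0, 0, 0.97, 0, 0, 0, 0, 0, 0, 0.97, 0, 0, 0, 0, 0, 0, 0.97, 0, 0, 0, 0, 0, 0, 0.97, 0])

```text
t: 51.97
tool_pos: [0.5862, -0.0588, 0.1367]
orientation: [-3.009, -0.896, 0.006]
force: [-0.4, -0.2, -1.6]
opening: 0.0536
gripper_force: 25.0
```

apply_moves(steps=[0, 0, 0, 0, 0, 0.97, 0, 0, 0, 0, 0, 0, 0.97, 0, 0, 0, 0, 0, 0, 0.97, 0, 0, 0, 0, 0, 0, 0.97, 0, 0, 0, 0, 0, 0, 0.97, 0, 0, 0, 0, 0, 0, 0.97, 0, 0, 0, 0, 0, 0, 0.97, 0, 0, 0, 0, 0, 0, 0.97, 0, 0, 0, 0, 0, 0, 0.97, 0, 0, 0, 0, 0, 0, 0.97, 0, 0, 0, 0, 0, 0, 0.97, 0])

```text
t: 52.88
tool_pos: [0.5861, -0.0592, 0.1367]
orientation: [3.028, -0.837, -0.007]
force: [-0.0, -0.1, -1.7]
opening: 0.0537
gripper_force: 25.0
```

apply_moves(steps=[0, 0, 0.3, 0, 0, 0, 0, 0, 0, 0.3, 0, 0, 0, 0, 0, 0, 0, 0, 0, 0, 0, 0, 0, 0, 0, 0, 0, 0])

```text
t: 53.22
tool_pos: [0.5862, -0.0592, 0.119]
orientation: [3.031, -0.825, -0.006]
force: [0.3, -0.6, -1.3]
opening: 0.0534
gripper_force: 25.0
```

```bash
python3 held.py w24
```

```text
t 53.22 pos [ 0.5862 -0.0592  0.119 ] ori [ 3.031 -0.825 -0.006] op 0.0534 q6 1.915 F [ 0.3 -0.6 -1.3]
held [ 0.5865 -0.0587 15.3889] 13.6 bottom-tcp -0.008 rel [0.0003 0.0004]
shift [0.15 0.   0.3 ] az 0.2 psi -30.5
```

apply_moves(steps=[0.17, -0.01, 0.3, 0, 0, 0.08, 0, 0, 0, 0, 0, 0, 0, 0, 0, 0, 0, 0, 0, 0, 0, 0, 0, 0.15, 0, 0, 0, 0, 0, 0, 0.15, 0, 0, 0, 0, 0, 0, 0.15, 0, 0, 0, 0, 0, 0, 0.1, 0, 0, 0, 0, 0, 0, 0, 0, 0, 0, 0])

```text
t: 53.93
tool_pos: [0.5915, -0.0616, 0.0947]
orientation: [3.027, -0.842, -0.003]
force: [-0.5, -0.8, -0.4]
opening: 0.0538
gripper_force: 25.0
```

apply_moves(steps=[0, 0, 0.15, 0, 0, 0, 0, 0, 0, 0.12, 0, 0, 0, 0, 0, 0, 0.05, 0, 0, 0, 0, 0, 0, 0, 0, 0, 0, 0])

```text
t: 54.27
tool_pos: [0.5919, -0.0617, 0.0857]
orientation: [3.027, -0.842, -0.002]
force: [0.6, 0.4, -1.5]
opening: 0.0532
gripper_force: 25.0
```

apply_moves(steps=[0, 0, 0.05, 0, 0, 0, 0, 0, 0, 0.03, 0, 0, 0, 0, 0, 0, 0, 0, 0, 0, 0])

```text
t: 54.52
tool_pos: [0.5922, -0.0618, 0.0838]
orientation: [3.027, -0.842, -0.0]
force: [-1.2, 1.0, -0.2]
opening: 0.0537
gripper_force: 25.0
```

apply_moves(steps=[0, 0, 0.05, 0, 0, 0, 0, 0, 0, 0, 0, 0, 0, 0])

```text
t: 54.68
tool_pos: [0.5926, -0.0619, 0.0831]
orientation: [-3.027, 0.842, -0.001]
force: [-0.9, 0.9, 2.5]
opening: 0.0534
gripper_force: 25.0
```

apply_moves(steps=[0, 0, 0, 0, 0, 0, 67, 0, 0, 0, 0, 0, 0, 67, 0, 0, 0, 0, 0, 0, 67, 0, 0, -0.5, 0, 0, 0, 67, 0, 0, -0.9, 0, 0, 0, 67, 0, 0, -0.9, 0, 0, 0, 67, 0, 0, 0, 0, 0, 0, 67, 0, 0, 0, 0, 0, 0, 67])

```text
t: 55.35
tool_pos: [0.5939, -0.0621, 0.1538]
orientation: [-3.026, 0.842, -0.007]
force: [0.1, 0.4, -0.5]
opening: 0.0625
gripper_force: 0.0
```

```bash
python3 - <<'E'
from h import *
s=st(); im=snap('wrist','w25.png'); d=cal('wrist')
for z in(.067,.078,.089): print('placed',z,fit(im,spacer(z),.591,-.0615,(-5,35),r=.007,d=d))
go(.49,-.34,.19,40)
E
```

```text
t 55.35 pos [ 0.5939 -0.0621  0.1538] ori [-3.026  0.842 -0.007] op 0.0625 q6 1.923 F [ 0.1  0.4 -0.5]
placed 0.067 (array([ 0.58952433, -0.0606181 , 14.9973163 ]), np.float64(11.03303067222283))
placed 0.078 (array([ 0.5927009 , -0.06206085, 13.86653732]), np.float64(11.96400421211214))
placed 0.089 (array([ 0.59744923, -0.06555414, 20.15243698]), np.float64(8.735539811579889))
shift [ 1.86  9.71 -1.27] az -11.85 psi -31.1
```

All four spacers are stacked. On to the two remaining grey halves.

apply_moves(steps=[0.186, 0.971, -0.13, 0, 0, 0, 67, 0.186, 0.971, -0.13, 0, 0, 0, 67, 0.186, 0.971, -0.13, 0, 0, 0, 67, 0.186, 0.971, -0.13, 0, 0, 0, 67, 0.186, 0.971, -0.13, 0, 0, 0, 67, 0.186, 0.971, -0.13, 0, 0, 0, 67, 0.186, 0.971, -0.13, 0, 0, 0, 67, 0.186, 0.971, -0.13, 0, 0, 0, 67, 0.186, 0.971, -0.13, 0, 0, 0, 67, 0.186, 0.971, -0.1, 0, 0, 0, 67])

```text
t: 56.23
tool_pos: [0.4882, -0.3408, 0.1878]
orientation: [-3.026, 0.842, 0.004]
force: [0.8, -0.4, -0.2]
opening: 0.0622
gripper_force: 0.0
```

apply_moves(steps=[0, 0, 0, 0, 0, -0.99, 67, 0, 0, 0, 0, 0, -0.99, 67, 0, 0, 0, 0, 0, -0.99, 67, 0, 0, 0, 0, 0, -0.99, 67, 0, 0, 0, 0, 0, -0.99, 67, 0, 0, 0, 0, 0, -0.99, 67, 0, 0, 0, 0, 0, -0.99, 67, 0, 0, 0, 0, 0, -0.99, 67, 0, 0, 0, 0, 0, -0.99, 67, 0, 0, 0, 0, 0, -0.99, 67, 0, 0, 0, 0, 0, -0.99, 67, 0, 0, 0, 0, 0, -0.96, 67])

```text
t: 57.23
tool_pos: [0.4888, -0.3394, 0.1872]
orientation: [-2.947, -1.081, 0.003]
force: [0.5, -0.4, 0.3]
opening: 0.0624
gripper_force: 0.0
```

apply_moves(steps=[0, 0, 0, 0, 0, 0, 67, 0, 0, 0, 0, 0, 0, 67])

```text
t: 57.4
tool_pos: [0.489, -0.3396, 0.1879]
orientation: [-2.952, -1.069, 0.002]
force: [0.2, -0.5, 0.1]
opening: 0.0624
gripper_force: 0.0
```

```bash
cp pics/w14.png /tmp/; python3 lookh.py .544 -.368 w26; python3 - <<'E'
from h import *
d=cal('wrist'); im=cv2.imread('pics/w26.png'); q=.015; blk=seg([(q,q),(-q,q),(-q,-q),(q,-q)],.052)
v,f=fit(im,blk,.44,-.372,(0,90),r=.02,d=d); print('C block',np.round(v,4),round(f,1))
for k in range(4):
    w,g=fit(im,half(),v[0],v[1],(v[2]+90*k-6,v[2]+90*k+6),r=.005,d=d); print(k,np.round(w,4),round(g,2))
for x,y in[(.544,-.368),(.44,-.372),(.523,-.462)]: print(w2pix('wrist',[[x,y,.05]],d)[0], im[tuple(w2pix('wrist',[[x,y,.05]],d)[0].astype(int)[::-1].clip(0,419))])
E
```

```text
t 57.4 pos [ 0.489  -0.3396  0.1879] ori [-2.952e+00 -1.069e+00  2.000e-03] op 0.0624 q6 0.183 F [ 0.2 -0.5  0.1]
block [ 0.5353 -0.3731 56.8064] 10.4
0 [ 0.535  -0.3729 56.6429] 6.96
1 [  0.5349  -0.373  146.1698] 7.88
2 [  0.5358  -0.373  237.9886] 7.62
3 [  0.5349  -0.3733 326.7893] 7.41
[329.92565862 183.59628991]
C block [ 0.4593 -0.3621 52.3301] 15.1
0 [ 0.4589 -0.3623 51.4844] 11.12
1 [  0.4587  -0.3626 141.9634] 11.05
2 [  0.4586  -0.3626 232.4246] 11.39
3 [  0.4567  -0.3655 328.3115] 10.56
[335.48180762 177.82641909] [54 53 52]
[273.36405056 252.31892815] [100  96 102]
[385.0177917  246.81963001] [210 173 247]
```

```bash
cat > fh.py <<'E'
from h import *
q=.015; BH=np.vstack([seg([(q,q),(-q,q),(-q,-q),(q,-q)],.052),circ(.008,.052,50)])
def fhalf(im,d,x,y,r=.02,z0=0):
    v,f=max((fit(im,BH+[0,0,z0],x,y,(0,90),r=r,d=d,seed=sd) for sd in(1,2,3)),key=lambda t:t[1]); print('block+hole',np.round(v,4),round(f,1))
    # lugs: tops at .022 and feet, scored with the hidden part (behind block, seen from the camera) dropped
    C=-d['R'].T@d['t']; R=[]
    for k in range(4):
        L=np.vstack([lugs([.022,.0]),])+[0,0,z0]
        P=rot(L,v[2]+90*k); 
        # drop points shadowed by block: ray to camera crosses block
        X=P+[v[0],v[1],0]; D=C-X; keep=np.ones(len(X),bool)
        for t in np.linspace(0,.4,120):
            Y=rot(X+D*t-[v[0],v[1],0],-v[2]); keep&=~((abs(Y[:,0])<q)&(abs(Y[:,1])<q)&(Y[:,2]-z0>.022)&(Y[:,2]-z0<.052))
            keep&=~((np.hypot(Y[:,0],Y[:,1])<.0205)&(Y[:,2]-z0>.013)&(Y[:,2]-z0<.0215))
        w,g=fit(im,L[keep],v[0],v[1],(v[2]+90*k-3,v[2]+90*k+3),r=.002,d=d); R.append((round(g,2),k,np.round(w[2],1),keep.sum()))
    print(sorted(R,reverse=True)); return v,f
E
python3 - <<'E'
from fh import *
d=cal('wrist'); im=cv2.imread('pics/w26.png')
for n,x,y in[('B',.544,-.368),('C',.44,-.372)]: print(n); fhalf(im,d,x,y,.025)
t=cv2.imread('pics/top0.png'); dt=cal('top')
for n,x,y in[('B',.544,-.368),('C',.44,-.372)]:
    R=[]
    for yr in range(-180,180,30): 
        w,g=fit(t,half(),x,y,(yr,yr+30),r=.012,cam='top',d=dt); R.append((round(g,1),*np.round(w,3)))
    print('top',n,sorted(R,reverse=True)[:4])
E
```

```text
B
block+hole [ 0.5462 -0.3704 81.9308] 10.0
[(np.float64(6.45), 1, np.float64(172.5), np.int64(97)), (np.float64(2.74), 0, np.float64(80.0), np.int64(122)), (np.float64(2.52), 2, np.float64(264.9), np.int64(104)), (np.float64(1.24), 3, np.float64(354.9), np.int64(103))]
C
block+hole [ 0.4402 -0.376  28.5682] 15.7
[(np.float64(17.32), 3, np.float64(297.5), np.int64(100)), (np.float64(11.86), 2, np.float64(205.6), np.int64(88)), (np.float64(8.0), 0, np.float64(30.8), np.int64(113)), (np.float64(5.57), 1, np.float64(116.0), np.int64(88))]
top B [(np.float64(7.9), np.float64(0.54), np.float64(-0.362), np.float64(173.141)), (np.float64(7.3), np.float64(0.54), np.float64(-0.362), np.float64(-179.998)), (np.float64(7.1), np.float64(0.538), np.float64(-0.37), np.float64(-94.153)), (np.float64(6.6), np.float64(0.54), np.float64(-0.362), np.float64(-3.21))]
top C [(np.float64(6.8), np.float64(0.439), np.float64(-0.365), np.float64(35.234)), (np.float64(6.7), np.float64(0.439), np.float64(-0.366), np.float64(-59.906)), (np.float64(6.7), np.float64(0.439), np.float64(-0.366), np.float64(-60.367)), (np.float64(6.6), np.float64(0.44), np.float64(-0.365), np.float64(30.0))]
```

The fits are unambiguous and the top view agrees:
- **B:** (0.5462, -0.3704), yaw 172°
- **C:** (0.4402, -0.376), yaw -62°

B goes to hub2.

apply_moves(steps=[0.27, 0.67, 0, 0, 0, 0, 67, 0.27, 0.67, 0, 0, 0, 0, 67, 0.27, 0.67, 0, 0, 0, 0, 67, 0, 0, 0.27, 0, 0, -0.88, 67, 0, 0, 0.27, 0, 0, -0.88, 67, 0, 0, 0.27, 0, 0, -0.88, 67, 0, 0, 0.27, 0, 0, -0.88, 67, 0, 0, 0.27, 0, 0, -0.88, 67, 0, 0, 0.27, 0, 0, -0.88, 67, 0, 0, 0.27, 0, 0, -0.88, 67, 0, 0, 0, 0, 0, -0.87, 67, 0, 0, 0, 0, 0, 0, 67])

```text
t: 58.45
tool_pos: [0.5463, -0.3701, 0.1313]
orientation: [-2.364, -2.065, 0.001]
force: [-0.0, 0.0, 0.9]
opening: 0.062
gripper_force: 0.0
```

apply_moves(steps=[0, 0, 0, 0, 0, 0, 67, 0, 0, 0, 0, 0, 0, 67])

```text
t: 58.62
tool_pos: [0.5471, -0.3707, 0.133]
orientation: [2.372, 2.06, 0.0]
force: [0.0, -0.5, 0.3]
opening: 0.0621
gripper_force: 0.0
```

```bash
python3 - <<'E'
from fh import *
s=st(); d=cal('wrist'); im=snap('wrist','w27.png'); v,f=fhalf(im,d,.5462,-.3704,.008)
go(v[0],v[1],.026,(v[2]-82+45)%90-45+82)
E
```

```text
t 58.62 pos [ 0.5471 -0.3707  0.133 ] ori [2.372 2.06  0.   ] op 0.0621 q6 -0.533 F [ 0.  -0.5  0.3]
block+hole [ 0.5461 -0.3698 80.8545] 11.4
[(np.float64(7.58), 1, np.float64(172.6), np.int64(93)), (np.float64(3.71), 2, np.float64(262.0), np.int64(100)), (np.float64(2.75), 0, np.float64(82.4), np.int64(120)), (np.float64(1.82), 3, np.float64(353.6), np.int64(94))]
shift [ 0.03 -0.04  3.57] az 0.19 psi 82.0
```

apply_moves(steps=[0.03, -0.04, 0.75, 0, 0, 0.1, 67, 0, 0, 0.75, 0, 0, 0, 67, 0, 0, 0.75, 0, 0, 0, 67, 0, 0, 0.75, 0, 0, 0, 67, 0, 0, 0.55, 0, 0, 0, 67, 0, 0, 0, 0, 0, 0, 67, 0, 0, 0, 0, 0, 0, 0, 0, 0, 0, 0, 0, 0, 0, 0, 0, 0, 0, 0, 0, 0, 0, 0, 0, 0, 0, 0, 0, 0, 0, 0, 0, 0, 0, 0], grip_force=35)

```text
t: 59.58
tool_pos: [0.5468, -0.3702, 0.0279]
orientation: [2.377, 2.051, 0.001]
force: [0.9, -0.1, 0.0]
opening: 0.0335
gripper_force: 0.0
```

apply_moves(steps=[0, 0, 0, 0, 0, 0, 0, 0, 0, 0, 0, 0, 0, 0, 0, 0, -0.5, 0, 0, 0, 0, 0, 0, -1, 0, 0, 0, 0, 0, 0, -1, 0, 0, 0, 0, 0, 0, -1, 0, 0, 0, 0, 0, 0, -0.6, 0, 0, 0, 0, 0, 0, 0, 0, 0, 0, 0, 0, 0, 0, 0, 0, 0, 0])

```text
t: 60.33
tool_pos: [0.5465, -0.37, 0.1507]
orientation: [2.377, 2.051, 0.001]
force: [0.0, -0.0, -3.8]
opening: 0.0299
gripper_force: 34.8
```

```bash
python3 - <<'E'
from h import *
s=st(); print(s['gripper_force']); go(.645,-.055,.15,66)
E
```

```text
t 60.33 pos [ 0.5465 -0.37    0.1507] ori [2.377e+00 2.051e+00 1.000e-03] op 0.0299 q6 -0.526 F [ 0.  -0.  -3.8]
34.77365434169769
shift [10.87  1.71  0.02] az 2.6 psi 81.6
```

apply_moves(steps=[0.906, 0.143, 0, 0, 0, 0, 0, 0.906, 0.143, 0, 0, 0, 0, 0, 0.906, 0.143, 0, 0, 0, 0, 0, 0.906, 0.143, 0, 0, 0, 0, 0, 0.906, 0.143, 0, 0, 0, 0, 0, 0.906, 0.143, 0, 0, 0, 0, 0, 0.906, 0.143, 0, 0, 0, 0, 0, 0.906, 0.143, 0, 0, 0, 0, 0, 0.906, 0.143, 0, 0, 0, 0, 0, 0.906, 0.143, 0, 0, 0, 0, 0, 0.906, 0.143, 0, 0, 0, 0, 0, 0.906, 0.143, 0, 0, 0, 0, 0])

```text
t: 61.33
tool_pos: [0.6429, -0.0528, 0.1459]
orientation: [-2.375, -2.05, 0.005]
force: [0.2, 0.0, -2.2]
opening: 0.0302
gripper_force: 34.8
```

apply_moves(steps=[0, 0, 0.2, 0, 0, 0.87, 0, 0, 0, 0.2, 0, 0, 0.87, 0, 0, 0, 0.1, 0, 0, 0.86, 0, 0, 0, 0, 0, 0, 0, 0, 0, 0, 0, 0, 0, 0, 0, 0, 0, 0, 0, 0, 0, 0])

```text
t: 61.83
tool_pos: [0.6437, -0.0545, 0.133]
orientation: [-2.631, -1.714, 0.003]
force: [0.5, -0.5, -2.9]
opening: 0.0298
gripper_force: 34.8
```

```bash
cat > pl.py <<'E'
from fh import *
import sys
nm,hx,hy,h0,lug,dz=sys.argv[1],*map(float,sys.argv[2:7])
s=st(); im=snap('wrist',nm+'.png'); d=cal('wrist'); p=np.array(s['tool_pos']); ps=psi(s); a=np.radians(ps); X=np.array([np.cos(a),np.sin(a)]); Y=np.array([np.sin(a),-np.cos(a)])
v,f=fit(im,BH+[0,0,p[2]+dz],p[0],p[1],(ps-4,ps+4),r=.006,d=d); o=v[:2]-p[:2]; print('held tool mm',np.round([1e3*o@X,1e3*o@Y],1),round(f,1))
v,f=fit(im,hub(),hx,hy,(h0-15,h0+15),r=.007,d=d); print('hub',np.round(v,4),round(f,1))
t=v[:2]-X*(o@X); c=[v[2]+60+120*k-lug for k in(-2,-1,0,1)]; tp=min(c,key=lambda q:abs((q-ps+180)%360-180)); print('target',np.round(t,4),round(tp,1))
b=np.radians(tp); t=v[:2]-np.array([np.cos(b),np.sin(b)])*(o@X)
go(*t,.11,tp,s=s)
E
python3 pl.py w28 .6523 -.0099 -24 90 -.028
```

```text
t 61.83 pos [ 0.6437 -0.0545  0.133 ] ori [-2.631 -1.714  0.003] op 0.0298 q6 0.253 F [ 0.5 -0.5 -2.9]
held tool mm [ 0.3 -0.2] 15.7
hub [ 6.54100e-01 -8.80000e-03 -2.54237e+01] 19.4
target [ 0.654  -0.0092] 64.6
shift [ 1.52 -0.3   0.77] az 0.26 psi 66.1
```

apply_moves(steps=[0.76, -0.15, 0, 0, 0, 0, 0, 0.76, -0.15, 0, 0, 0, 0.26, 0, 0, 0, 0.35, 0, 0, 0, 0, 0, 0, 0.35, 0, 0, 0, 0, 0, 0, 0, 0, 0, 0, 0, 0, 0, 0, 0, 0, 0, 0, 0, 0, 0, 0, 0, 0, 0])

```text
t: 62.47
tool_pos: [0.6546, -0.01, 0.1131]
orientation: [-2.658, -1.674, 0.001]
force: [0.1, 0.2, -2.7]
opening: 0.0298
gripper_force: 34.8
```

```bash
python3 - <<'E'
from h import *
s=st(); go(.654,-.0091,.1,64.6)
E
```

```text
t 62.47 pos [ 0.6546 -0.01    0.1131] ori [-2.658e+00 -1.674e+00  1.000e-03] op 0.0298 q6 0.353 F [ 0.1  0.2 -2.7]
shift [ 0.02 -0.03  0.44] az -0.03 psi 64.4
```

apply_moves(steps=[0.02, -0.03, 0.15, 0, 0, 0, 0, 0, 0, 0.15, 0, 0, 0, 0, 0, 0, 0.15, 0, 0, 0, 0, 0, 0, 0.1, 0, 0, 0, 0, 0, 0, 0.08, 0, 0, 0, 0, 0, 0, 0, 0, 0, 0, 0])

```text
t: 62.97
tool_pos: [0.6538, -0.0082, 0.0934]
orientation: [-2.657, -1.674, 0.002]
force: [0.4, -0.5, -3.0]
opening: 0.0299
gripper_force: 34.8
```

Meshed; on down to contact.

apply_moves(steps=[0, 0, 0.1, 0, 0, 0, 0, 0, 0, 0.08, 0, 0, 0, 0, 0, 0, 0.06, 0, 0, 0, 0, 0, 0, 0, 0, 0, 0, 0])

```text
t: 63.3
tool_pos: [0.6542, -0.0082, 0.0868]
orientation: [-2.658, -1.675, 0.0]
force: [0.7, 0.1, -2.4]
opening: 0.0298
gripper_force: 34.8
```

apply_moves(steps=[0, 0, 0.05, 0, 0, 0, 0, 0, 0, 0.03, 0, 0, 0, 0, 0, 0, 0, 0, 0, 0, 0])

```text
t: 63.55
tool_pos: [0.6546, -0.0081, 0.0866]
orientation: [2.657, 1.675, 0.001]
force: [-6.2, 0.2, 7.4]
opening: 0.0296
gripper_force: 34.8
```

apply_moves(steps=[0, 0, 0, 0, 0, 0, 46, 0, 0, 0, 0, 0, 0, 46, 0, 0, 0, 0, 0, 0, 46, 0, 0, -0.5, 0, 0, 0, 46, 0, 0, -1, 0, 0, 0, 46, 0, 0, -1, 0, 0, 0, 46, 0, 0, -0.4, 0, 0, 0, 46, 0, 0, 0, 0, 0, 0, 67])

```text
t: 64.22
tool_pos: [0.6571, -0.0085, 0.1768]
orientation: [2.654, 1.672, 0.01]
force: [0.4, -0.1, 0.1]
opening: 0.0462
gripper_force: 0.0
```

```bash
python3 - <<'E'
from h import *
s=st(); go(.4402,-.376,.135,118)
E
```

```text
t 64.22 pos [ 0.6571 -0.0085  0.1768] ori [2.654 1.672 0.01 ] op 0.0462 q6 0.355 F [ 0.4 -0.1  0.1]
shift [-14.17  -1.24   1.39] az -8.93 psi 64.4
```

apply_moves(steps=[-0.945, -0.083, 0, 0, 0, 0, 67, -0.945, -0.083, 0, 0, 0, 0, 67, -0.945, -0.083, 0, 0, 0, 0, 67, -0.945, -0.083, 0, 0, 0, 0, 67, -0.945, -0.083, 0, 0, 0, 0, 67, -0.945, -0.083, 0, 0, 0, 0, 67, -0.945, -0.083, 0, 0, 0, 0, 67, -0.945, -0.083, 0, 0, 0, 0, 67, -0.945, -0.083, 0, 0, 0, 0, 67, -0.945, -0.083, 0, 0, 0, 0, 67, -0.945, -0.083, 0, 0, 0, 0, 67, -0.945, -0.083, 0, 0, 0, 0, 67])

```text
t: 65.22
tool_pos: [0.479, -0.3028, 0.1698]
orientation: [-2.656, -1.674, 0.001]
force: [0.6, -0.3, -0.1]
opening: 0.0625
gripper_force: 0.0
```

apply_moves(steps=[-0.945, -0.083, 0, 0, 0, 0, 67, -0.945, -0.083, 0, 0, 0, 0, 67, -0.945, -0.083, 0, 0, 0, 0, 67, 0, 0, 0.15, 0, 0, -0.99, 67, 0, 0, 0.15, 0, 0, -0.99, 67, 0, 0, 0.15, 0, 0, -0.99, 67, 0, 0, 0.15, 0, 0, -0.99, 67, 0, 0, 0.15, 0, 0, -0.99, 67, 0, 0, 0.15, 0, 0, -0.99, 67, 0, 0, 0.15, 0, 0, -0.99, 67, 0, 0, 0.15, 0, 0, -0.99, 67, 0, 0, 0.15, 0, 0, -0.99, 67])

```text
t: 66.22
tool_pos: [0.4364, -0.3749, 0.1289]
orientation: [-1.613, -2.693, -0.001]
force: [0.2, -0.4, 0.6]
opening: 0.0621
gripper_force: 0.0
```

apply_moves(steps=[0, 0, 0, 0, 0, 0, 67, 0, 0, 0, 0, 0, 0, 67, 0, 0, 0, 0, 0, 0, 67])

```text
t: 66.47
tool_pos: [0.4368, -0.3754, 0.1306]
orientation: [-1.625, -2.688, -0.0]
force: [-0.4, 0.1, 0.6]
opening: 0.0621
gripper_force: 0.0
```

```bash
python3 - <<'E'
from fh import *
s=st(); d=cal('wrist'); im=snap('wrist','w29.png'); v,f=fhalf(im,d,.4402,-.376,.012)
go(v[0],v[1],.026,(v[2]-118+45)%90-45+118)
E
```

```text
t 66.47 pos [ 0.4368 -0.3754  0.1306] ori [-1.625 -2.688 -0.   ] op 0.0621 q6 -1.282 F [-0.4  0.1  0.6]
block+hole [ 0.4386 -0.3753 27.2503] 8.3
[(np.float64(6.88), 3, np.float64(296.5), np.int64(100)), (np.float64(3.69), 0, np.float64(30.2), np.int64(96)), (np.float64(3.36), 1, np.float64(119.4), np.int64(120)), (np.float64(2.86), 2, np.float64(204.4), np.int64(92))]
shift [-0.01  0.05  3.5 ] az 0.08 psi 117.7
```

apply_moves(steps=[-0.01, 0.05, 0.75, 0, 0, 0.05, 67, 0, 0, 0.75, 0, 0, 0, 67, 0, 0, 0.75, 0, 0, 0, 67, 0, 0, 0.75, 0, 0, 0, 67, 0, 0, 0.48, 0, 0, 0, 67, 0, 0, 0, 0, 0, 0, 67, 0, 0, 0, 0, 0, 0, 0, 0, 0, 0, 0, 0, 0, 0, 0, 0, 0, 0, 0, 0, 0, 0, 0, 0, 0, 0, 0, 0, 0, 0, 0, 0, 0, 0, 0], grip_force=35)

```text
t: 67.43
tool_pos: [0.4393, -0.3759, 0.0282]
orientation: [1.627, 2.685, -0.001]
force: [-0.5, 0.4, 0.6]
opening: 0.0334
gripper_force: 0.0
```

apply_moves(steps=[0, 0, 0, 0, 0, 0, 0, 0, 0, 0, 0, 0, 0, 0, 0, 0, -0.5, 0, 0, 0, 0, 0, 0, -1, 0, 0, 0, 0, 0, 0, -1, 0, 0, 0, 0, 0, 0, -1, 0, 0, 0, 0, 0, 0, -0.6, 0, 0, 0, 0, 0, 0, 0, 0, 0, 0, 0, 0, 0, 0, 0, 0, 0, 0])

```text
t: 68.18
tool_pos: [0.439, -0.3756, 0.1503]
orientation: [1.627, 2.686, -0.001]
force: [-0.0, 0.3, -2.9]
opening: 0.0297
gripper_force: 34.9
```

```bash
python3 - <<'E'
from h import *
s=st(); print(s['gripper_force']); go(.698,-.119,.15,136.4)
E
```

```text
t 68.18 pos [ 0.439  -0.3756  0.1503] ori [ 1.627e+00  2.686e+00 -1.000e-03] op 0.0297 q6 -1.278 F [-0.   0.3 -2.9]
34.94014084339142
shift [3.580e+00 1.161e+01 1.000e-02] az -3.14 psi 117.6
```

apply_moves(steps=[0.298, 0.967, 0, 0, 0, 0, 0, 0.298, 0.967, 0, 0, 0, 0, 0, 0.298, 0.967, 0, 0, 0, 0, 0, 0.298, 0.967, 0, 0, 0, 0, 0, 0.298, 0.967, 0, 0, 0, 0, 0, 0.298, 0.967, 0, 0, 0, 0, 0, 0.298, 0.967, 0, 0, 0, 0, 0, 0.298, 0.967, 0, 0, 0, 0, 0, 0.298, 0.967, 0, 0, 0, 0, 0, 0.298, 0.967, 0, 0, 0, 0, 0, 0.298, 0.967, 0, 0, 0, 0, 0, 0.298, 0.967, 0, 0, 0, 0, 0])

```text
t: 69.18
tool_pos: [0.6965, -0.1173, 0.1457]
orientation: [-1.625, -2.683, 0.003]
force: [0.5, -1.1, -1.8]
opening: 0.0294
gripper_force: 34.9
```

apply_moves(steps=[0, 0, 0.1, 0, 0, -0.79, 0, 0, 0, 0.1, 0, 0, -0.79, 0, 0, 0, 0.1, 0, 0, -0.78, 0, 0, 0, 0.1, 0, 0, -0.78, 0, 0, 0, 0, 0, 0, 0, 0, 0, 0, 0, 0, 0, 0, 0, 0, 0, 0, 0, 0, 0, 0])

```text
t: 69.77
tool_pos: [0.6965, -0.1188, 0.136]
orientation: [-1.169, -2.913, 0.001]
force: [0.2, -0.2, -1.6]
opening: 0.0298
gripper_force: 34.9
```

```bash
python3 pl.py w30 .6655 -.0874 16.4 180 -.028
```

```text
t 69.77 pos [ 0.6965 -0.1188  0.136 ] ori [-1.169e+00 -2.913e+00  1.000e-03] op 0.0298 q6 -1.049 F [ 0.2 -0.2 -1.6]
held tool mm [0.9 0. ] 15.3
hub [ 0.6657 -0.0882 16.5681] 17.8
target [ 0.6663 -0.0888] -223.4
shift [1.42 0.03 0.87] az -0.05 psi 136.3
```

apply_moves(steps=[0.71, 0.02, 0, 0, 0, 0, 0, 0.71, 0.01, 0, 0, 0, -0.05, 0, 0, 0, 0.4, 0, 0, 0, 0, 0, 0, 0.35, 0, 0, 0, 0, 0, 0, 0, 0, 0, 0, 0, 0, 0, 0, 0, 0, 0, 0, 0, 0, 0, 0, 0, 0, 0])

```text
t: 70.4
tool_pos: [0.6674, -0.0895, 0.1153]
orientation: [-1.16, -2.92, 0.0]
force: [0.8, -0.5, -2.4]
opening: 0.0301
gripper_force: 34.9
```

```bash
python3 - <<'E'
from h import *
s=st(); go(.6663,-.0888,.1,136.6)
E
```

```text
t 70.4 pos [ 0.6674 -0.0895  0.1153] ori [-1.16 -2.92  0.  ] op 0.0301 q6 -1.024 F [ 0.8 -0.5 -2.4]
shift [ 0.04 -0.01  0.51] az 0.01 psi 136.7
```

apply_moves(steps=[0.03, -0.01, 0.2, 0, 0, 0, 0, 0, 0, 0.2, 0, 0, 0, 0, 0, 0, 0.15, 0, 0, 0, 0, 0, 0, 0.1, 0, 0, 0, 0, 0, 0, 0.08, 0, 0, 0, 0, 0, 0, 0, 0, 0, 0, 0])

```text
t: 70.9
tool_pos: [0.6658, -0.0884, 0.0926]
orientation: [-1.158, -2.919, 0.0]
force: [-0.2, -0.6, -2.4]
opening: 0.0297
gripper_force: 34.9
```

apply_moves(steps=[0, 0, 0.1, 0, 0, 0, 0, 0, 0, 0.08, 0, 0, 0, 0, 0, 0, 0.05, 0, 0, 0, 0, 0, 0, 0, 0, 0, 0, 0])

```text
t: 71.23
tool_pos: [0.6665, -0.0885, 0.087]
orientation: [1.158, 2.92, 0.0]
force: [-1.5, 0.6, 0.7]
opening: 0.0297
gripper_force: 34.9
```

apply_moves(steps=[0, 0, 0.04, 0, 0, 0, 0, 0, 0, 0, 0, 0, 0, 0])

```text
t: 71.4
tool_pos: [0.6666, -0.0886, 0.0869]
orientation: [1.158, 2.92, 0.0]
force: [-4.7, 0.6, 6.4]
opening: 0.0298
gripper_force: 34.9
```

apply_moves(steps=[0, 0, 0, 0, 0, 0, 46, 0, 0, 0, 0, 0, 0, 46, 0, 0, 0, 0, 0, 0, 46, 0, 0, -0.5, 0, 0, 0, 46, 0, 0, -1, 0, 0, 0, 46, 0, 0, -1, 0, 0, 0, 46, 0, 0, -0.9, 0, 0, 0, 46, -0.7, 0.6, 0, 0, 0, 0, 46, -0.7, 0.6, 0, 0, 0, 0, 46, 0, 0, 0, 0, 0, 0, 46, 0, 0, 0, 0, 0, 0, 46])

```text
t: 72.32
tool_pos: [0.7221, -0.0911, 0.1869]
orientation: [-1.158, -2.919, 0.0]
force: [-0.2, -0.3, -0.2]
opening: 0.0427
gripper_force: 0.0
```

```bash
python3 - <<'E'
from fh import *
s=st(); d=cal('wrist'); im=snap('wrist','w31.png')
for n,x,y,yaw in[('hub1',.666,-.0882,-43.4),('hub2',.6541,-.0088,154.6),('hub3',.6408,.0707,170.7)]:
    for z in(.059,.071):
        v,f=fit(im,BH+[0,0,z],x,y,(yaw-8,yaw+8),r=.008,d=d); print(n,z,np.round(v,4),round(f,1))
for z in(.067,.078,.089): v,f=fit(im,spacer(z),.591,-.0615,(0,30),r=.007,d=d); print('sp',z,np.round(v,4),round(f,1))
for z in(.051,.056): v,f=fit(im,bung(z),.58,.022,(-1,1),r=.007,d=d); print('bung',z,np.round(v,4),round(f,1))
t=snap('top','t4.png'); a=cv2.imread('pics/top0.png'); dt=cal('top')
for n,x,y in[('tin',.692,-.301),('carton',.694,.294),('sd',.44,-.018),('spA',.556,.366),('spB',.426,.382),('spC',.416,.26),('spD',.536,-.25),('hA',.541,.261),('hB',.546,-.37),('hC',.44,-.376),('bg',.4,-.247)]:
    u=w2pix('top',[[x,y,.02]],dt)[0].astype(int); print(n,round(float(np.abs(t.astype(int)-a)[u[1]-10:u[1]+11,u[0]-10:u[0]+11].mean()),1),round(float(t[u[1]-10:u[1]+11,u[0]-10:u[0]+11].mean((2)).std()),1))
E
```

```text
t 72.32 pos [ 0.7221 -0.0911  0.1869] ori [-1.158 -2.919  0.   ] op 0.0427 q6 -1.012 F [-0.2 -0.3 -0.2]
hub1 0.059 [  0.6668  -0.0879 -41.1663] 19.0
hub1 0.071 [  0.6663  -0.0836 -43.5109] 17.3
hub2 0.059 [ 6.534000e-01 -8.900000e-03  1.554031e+02] 16.6
hub2 0.071 [ 6.548000e-01 -1.020000e-02  1.534872e+02] 16.2
hub3 0.059 [6.404000e-01 6.880000e-02 1.695291e+02] 9.1
hub3 0.071 [6.409000e-01 6.440000e-02 1.698607e+02] 8.4
sp 0.067 [ 0.5918 -0.0621 11.7737] 14.2
sp 0.078 [ 0.5942 -0.0616 14.9919] 15.1
sp 0.089 [ 0.5956 -0.0608 16.1161] 13.0
bung 0.051 [0.5861 0.0185 0.5422] 6.9
bung 0.056 [ 0.587   0.0181 -0.9949] 6.5
tin 5.1 40.0
carton 4.1 22.7
sd 38.8 1.4
spA 6.8 1.8
spB 6.8 2.0
spC 8.7 2.0
spD 10.9 1.5
hA 19.4 1.7
hB 18.7 1.7
hC 17.2 1.9
bg 52.7 2.1
```

```bash
python3 - <<'E'
from h import *
dt=cal('top')
for n in('top0','t2','t3','t4'):
    a=cv2.imread(f'pics/{n}.png').astype(int); m=(a[:,:,2]>110)&(a[:,:,1]<70)&(a[:,:,0]<70); m[:, 400:]=0
    v,u=np.nonzero(m); print(n,len(u),u.mean() if len(u) else 0,v.mean() if len(u) else 0, (u.min(),u.max(),v.min(),v.max()) if len(u) else '', np.round(pix2w('top',(u.mean(),v.mean()),.01,dt)[0],3) if len(u) else '')
print(w2pix('top',[[.44,-.018,.02],[.465,-.019,.02]],dt))
E
```

```text
top0 331 259.09365558912384 263.5256797583082 (np.int64(255), np.int64(263), np.int64(245), np.int64(283)) [ 0.418 -0.016  0.01 ]
t2 333 259.18918918918916 263.46546546546546 (np.int64(255), np.int64(264), np.int64(245), np.int64(283)) [ 0.418 -0.016  0.01 ]
t3 333 259.1711711711712 263.5405405405405 (np.int64(255), np.int64(264), np.int64(245), np.int64(283)) [ 0.418 -0.016  0.01 ]
t4 0 0 0  
[[259.55752048 254.70025555]
 [259.85411338 244.92545209]]
```

apply_moves(steps=[0, 0, -0.7, 0, 0, 0, 46, 0, 0, -0.7, 0, 0, 0, 46, 0.35, -0.86, 0, 0, 0, 0, 46, 0.35, -0.86, 0, 0, 0, 0, 46, 0.35, -0.86, 0, 0, 0, 0, 46, 0.35, -0.86, 0, 0, 0, 0, 46, 0.35, -0.86, 0, 0, 0, 0, 46, 0.35, -0.86, 0, 0, 0, 0, 46, 0, 0, 0, 0, 0, 0, 46, 0, 0, 0, 0, 0, 0, 46])

```text
t: 73.25
tool_pos: [0.5682, -0.1611, 0.2306]
orientation: [1.16, 2.918, 0.0]
force: [-0.7, -0.3, -0.2]
opening: 0.0427
gripper_force: 0.0
```

```bash
python3 - <<'E'
from fh import *
s=st(); d=cal('wrist'); im=snap('wrist','w32.png'); dt=cal('top')
for z in(.046,.051,.056,.061): v,f=fit(im,bung(z),.58,.022,(-1,1),r=.007,d=d); print('bung',z,np.round(v,4),round(f,1))
for z in(.067,.078,.089): v,f=fit(im,spacer(z),.591,-.0615,(0,30),r=.007,d=d); print('sp',z,np.round(v,4),round(f,1))
print('hub3',[ (z,fit(im,BH+[0,0,z],.6408,.0707,(162,178),r=.006,d=d)) for z in(.059,.071)])
t=snap('top','t5.png').astype(int)
m=(t[:,:,2]>110)&(t[:,:,1]<70)&(t[:,:,0]<70); m[:,400:]=0; v,u=np.nonzero(m); print(len(u),u.mean() if len(u) else 0,v.mean() if len(u) else 0)
E
```

```text
t 73.25 pos [ 0.5682 -0.1611  0.2306] ori [1.16  2.918 0.   ] op 0.0427 q6 -1.177 F [-0.7 -0.3 -0.2]
bung 0.046 [ 0.5818  0.0228 -0.9413] 16.2
bung 0.051 [0.5805 0.0207 0.1223] 16.3
bung 0.056 [ 0.5793  0.0185 -0.0883] 16.1
bung 0.061 [0.5778 0.0162 0.9949] 15.6
sp 0.067 [ 0.5953 -0.0614 15.2483] 12.9
sp 0.078 [ 0.5928 -0.062  15.1216] 13.5
sp 0.089 [ 0.5902 -0.0632 15.201 ] 11.3
hub3 [(0.059, (array([6.40046598e-01, 6.85141936e-02, 1.67922293e+02]), np.float64(16.434496328700504))), (0.071, (array([6.34805578e-01, 6.47015269e-02, 1.77216440e+02]), np.float64(7.698497993025902)))]
0 0 0
```

```bash
python3 - <<'E'
from h import *
b=snap('scene','s2.png')
for a in(cv2.imread('pics/scene0.png'),b):
    a=a.astype(int); m=(a[:,:,2]>110)&(a[:,:,1]<60)&(a[:,:,0]<60); m[:185]=0; m[222:]=0; m[:,:225]=0; m[:,300:]=0
    v,u=np.nonzero(m); print(len(u),u.mean() if len(u) else 0,v.mean() if len(u) else 0)
print(eyes.place_of('scene','screwdriver_grip'))
E
```

```text
158 264.2278481012658 203.6012658227848
120 264.575 202.76666666666668
[{'xy': [263.5, 199.6], 'conf': 0.76}]
```

The screwdriver hasn't moved; the arm was only hiding it from the top camera. Everything is seated and the arm is clear, so I'm handing in.

```bash
python3 -c "
from plant import robot
print(robot.close_job())"
```

```text
the job is handed in; nothing more can be done
None
```

I handed the job in at about 73 s: all three grey coupling halves are meshed on the hubs, all four spacers are stacked on the keyed shaft, and the bung is in the filler neck. My camera and contact checks agreed, but the hand-in returned no verdict; the grease tin, carton and screwdriver showed no movement.

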